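# Free the second warming ring and slide the milk pot across to it

### The job

The wooden serving board lies over one of the two white rings of the black warming plate: take it off and lean it lengthwise against the upright tiled panel, broad side to the tiles and its foot on the counter between the stop strip and the panel. Move the steel pot from its ring to the ring that was covered, centred inside the mark, by sliding it on the plate under the carrying bar, without ever lifting or tipping it (let go and take it again on the far side of the bar). Leave everything else on the counter where it stands.

Things in the scene. Friction and masses are not known exactly. Their poses are not given: they have to be found in the camera images.
- plate: Fixed black warming plate, 200 (x) by 460 (y), 12 thick; origin: centre of its underside on the counter, z up. A flat steel carrying bar crosses its middle along x at y = 0: 36 wide, from 85 to 99 above the counter, on posts 14 across at x = +89 and -89. The pot passes under it between the posts, a gripper does not. Either ring may be the covered one
- ring_a (a point): Centre of one thin white ring mark, on the plate's upper face (12 above the counter), at y = +125 in the plate's frame; mark 124 inside diameter, 130 outside
- ring_b (a point): Centre of the other ring mark, the same, at y = -125 in the plate's frame
- pot: Open steel pot, foot 100 across, rim 104, 58 high, 0.35 to 0.7 kg, on one ring. Origin: centre of its underside, z up. Two flat black stub handles along its +y and -y (within 0.25 rad of the plate's y): 22 wide (x), 12 thick, 50 to 99 from the axis, mid-height 42 above the underside, free below; pinch from above across the 22, about 80 from the axis
- board: Plain wooden serving board, 240 long (x) by 60 wide (y) by 18 thick, 0.13 to 0.2 kg, flat on the plate over the other ring, long way within 0.2 rad of the plate's x. Origin: centre of its underside, z up while it lies. Can be gripped across its 60 mm width
- board_end1 (a point): Middle of the board's +x end face
- board_end2 (a point): Middle of the board's -x end face
- rest: Board rest fixed to the counter: tiled panel 200 wide (y), 246 high, 16 thick. Origin on the counter under the middle of its tiled face, the plane x = 0, which faces its own -x, towards the robot; z up. A parallel stop strip 160 long, 12 high lies from x = -177 to -165: the board's foot goes between x = -165 and 0. Two strips 4 high run along x at y = +95 and -95
- dosing_cup: Bystander, to be left alone: aluminium dosing cup with a round black dial, 82 across, 92 high; origin at the centre of its underside
- jug: Bystander, to be left alone: steel milk jug, 80 across, 95 high; origin at the centre of its underside
- espresso_cup: Bystander, to be left alone: small white cup, 62 across, 55 high; origin at the centre of its underside
- tamper: Bystander, to be left alone: steel tamper standing on its 58 wide foot, 82 high; origin at the centre of its underside
- bean_jar: Bystander, to be left alone: amber glass jar with steel lid, 84 across, 85 high; origin at the centre of its underside
- spoon: Bystander, to be left alone: steel spoon lying flat, 150 long; origin at the centre of its underside
- cappuccino_cup: Bystander, to be left alone: white cup, 84 across, 62 high; origin at the centre of its underside
Things that resemble listed ones, but are neither listed nor needed, are in the scene too. There is more than one size of the board; the one meant has the size given above.

How it is judged:
By the outcome, as a careful person would: the job done as asked, in the order asked, and still so for the second after the job is handed in, with the robot touching nothing.
It also fails if it takes over 61 s, if anything falls off the work surface, if the arm or the gripper's body presses on something with over 40 N, if the wrist force passes 120 N, or if a joint passes its speed limit or range.

### The arm

A 6-joint arm with a two-finger parallel gripper is mounted at the origin on the work surface. World frame = base frame: x ahead of the robot, y to its left, z up, the work surface at z = 0. Lengths are in m, angles in degrees, forces in N, time in s.
With the tool pointing down it reaches from about 0.4 to 0.925 m from the base axis. Payload 12.5 kg.
Tool frame: the origin (TCP) lies between the finger pads; the fingertips stand tcp_to_tips ahead of it and the grasp point (between the pads) is the TCP (tcp_to_tips is the distance from the TCP to the fingertips, in m); y points along the fingers, z is the direction in which the jaws open and shut, and the axes are right-handed (so a half turn about y gives the same grasp; the last joint's range is limited). The gripper opens to 95 mm and grips with 3 to 60 N. Pads are 20 mm wide; open, the fingers measure 119 mm over their backs; the gripper's body (75 mm by 180 mm) begins 59 mm behind the grasp point.
Start: joints at [-75.493, 28.126, 89.318, -0, 62.55, -6.05], TCP at [0.219, -0.585, 0.234] pointing down, gripper open.
Joint ranges: [-177.58, 177.58], [-47.91, 125.51], [2.72, 160], [-65.01, 245.01], [3.68, 167.84], [-153.87, 153.87]. Speed limits (degrees/s): [127.2, 127.2, 159.86, 180, 180, 180].

### API

Orientations are given as a 3x3 rotation matrix whose columns are the frame's x, y, z axes.
In Python, from plant import * gives the robot as it stands. The module is installed in compiled form; this text tells all that it offers.
- The arm moves only by the shell command python3 -m creep 'ROWS' [FORCE]. ROWS is a JSON object of lists of equal length, an entry for each row: "linear": the shift along the world's x, y, z in mm, a list of three; "dr": the turn, a rotation vector about the world's x, y, z in rad, a list of three; "jaw": the closure, from -1 (fully open) to 1 (shut). In form: {"linear": [[x, y, z], ...], "dr": [[rx, ry, rz], ...], "jaw": [jaw, ...]}. A call has 1 to 8 rows; each row is the pose to reach, as a shift and turn from the pose measured when the call began; what a row does not reach only later rows make up. A row lasts 1/10 s, in which the tool goes at most 50 mm and 8.59 degrees, less where a joint would pass 70% of its speed; a pose out of reach is approached as far as the arm can. A call with a gripper value outside its range is refused whole. The fingers move at their own pace and stop on an object; FORCE is the grip in N (left out, the last holds). Time passes only in rows, so rows that repeat a pose let the fingers close. It gives the time, the measured TCP pose, the force and the opening at its end, in the units of the state.
- sense(): the state, without advancing time (a new reading comes with each control period).
- camera(name): name is "scene" or "top"; returns a dict with "color" (384x512x3 uint8, blue, green, red), "z_map" (384x512 float32, m along the optical axis (not along the pixel's ray), 0 where there is no reading), "fovy" (degrees; the focal length in pixels is half the picture's height over the tangent of half this angle, whatever the lens; pixels are square), "cx", "cy" (the principal point, pixels), "k1" (the pictures are not rectified: a ray, as slopes to the right and down, at radius r is drawn at 1 + k1 r^2 times it, then the intrinsics apply), "rvec" (rotation vector, rad) and "tvec" (3), from world to camera coordinates, as OpenCV has them. Camera axes: x right, y down, z forward; pixel columns grow to the right and rows downward; lengths in m; the calibration is good to about 2 mm. A picture is of the moment at which its call begins.
- close_job(): hands the job in, once; it reports no verdict.
The state is a dict: "t": time; "joint_pos": joint angles; "joint_velocities": joint speeds; "joint_torque": joint torques, N m; "eef_pos": TCP position; "ee_rot": TCP orientation; "wrist_force": force on the tool from outside, world axes, zero at the start; "wrist_torque": the same for the moment, N m; "finger_gap": finger opening in m.
Only numpy, scipy, OpenCV 4.12 (cv2) and the standard library are available. Lean on these libraries where they do the work, as an engineer would, in place of code of your own. Each camera call takes 0.05 s, during which the arm holds its last target.

## Working session

There is one attempt and no reset: what is moved stays moved. The work goes in short steps, Python scripts to look and compute and a shell command to move; the robot and the scene stay as the last step left them, time stands still between calls to the robot, and variables do not carry over. Pictures are saved under pics/ and viewed, and the job is handed in when it is done.

```bash
mkdir -p pics
cat > h.py <<'E'
import numpy as np, cv2
from plant import *
def K(c):
    f=192/np.tan(np.radians(c["fovy"])/2); return np.array([[f,0,c["cx"]],[0,f,c["cy"]],[0,0,1]]),np.array([c["k1"],0,0,0,0.])
def rays(c,uv):
    k,d=K(c); return cv2.undistortPoints(np.array(uv,float).reshape(-1,1,2),k,d,None,None,None).reshape(-1,2) if False else cv2.undistortPoints(np.array(uv,float).reshape(-1,1,2),k,d).reshape(-1,2)
def R(c): return cv2.Rodrigues(np.array(c["rvec"],float))[0]
def on_z(c,uv,z):
    n=rays(c,uv); n=np.c_[n,np.ones(len(n))]; r=R(c); o=-r.T@np.array(c["tvec"]).ravel(); d=n@r
    return o+d*((z-o[2])/d[:,2])[:,None]
def cloud(c):
    v,u=np.mgrid[0:384,0:512]; n=rays(c,np.c_[u.ravel(),v.ravel()]); z=c["z_map"].ravel().astype(float)
    p=np.c_[n*z[:,None],z]; w=(p-np.array(c["tvec"]).ravel())@R(c); w[z==0]=np.nan
    return w.reshape(384,512,3)
def proj(c,p):
    k,d=K(c); return cv2.projectPoints(np.array(p,float).reshape(-1,1,3),np.array(c["rvec"],float),np.array(c["tvec"],float),k,d)[0].reshape(-1,2)
def crop(img,x0,y0,x1,y1,s,name):
    cv2.imwrite("pics/"+name,cv2.resize(img[y0:y1,x0:x1],None,fx=s,fy=s,interpolation=cv2.INTER_CUBIC))
E
python3 - <<'E'
from h import *
import pickle
for n in("scene","top"):
    c=camera(n); pickle.dump(c,open(n+"0.pkl","wb"))
    cv2.imwrite(f"pics/{n}0.png",cv2.resize(c["color"],(768,576))); print(n,c["fovy"],c["k1"],c["cx"],c["cy"],c["rvec"],c["tvec"])
s=sense();print(s)
E
```

```text
scene 42.62942531161442 0.009614974692415007 258.3465888952476 182.81909832148213 [ 1.80487472  2.05391204 -0.5393582 ] [ 0.13850112 -0.42587299  1.66079385]
top 53.79856585203393 -0.001722411101531188 256.61058399999996 195.48216512555425 [ 2.14362374 -2.18855413  0.09011261] [-0.03237451  0.52860531  1.37498695]
{'t': 0.1, 'joint_pos': array([-7.54934854e+01,  2.81625622e+01,  8.93442860e+01, -1.19641326e-03,
        6.25495988e+01, -6.04994884e+00]), 'joint_velocities': array([-0.11770426, -0.09628807, -0.06330679, -0.01854177, -0.01388416,
       -0.0309906 ]), 'joint_torque': array([ 2.93574718e-03, -6.13618898e+01, -2.58606023e+01,  6.94063562e-02,
        4.70030901e-02, -7.43712121e-05]), 'eef_pos': array([ 0.21943366, -0.58502362,  0.23311402]), 'ee_rot': array([[-9.36323243e-01, -2.64719027e-04,  3.51139168e-01],
       [-3.51139257e-01,  9.49136337e-04, -9.36322765e-01],
       [-8.54164926e-05, -9.99999515e-01, -9.81651655e-04]]), 'wrist_force': array([-0.14129903,  0.17529323,  0.90124634]), 'wrist_torque': array([ 0.06140244,  0.03498747, -0.03748173]), 'finger_gap': 0.09501086763543415}
```

View pics/scene0.png

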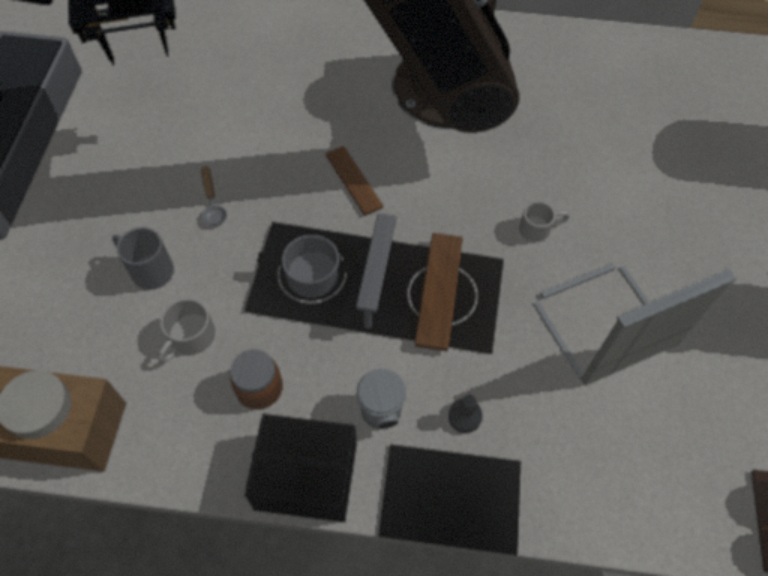

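View pics/top0.png

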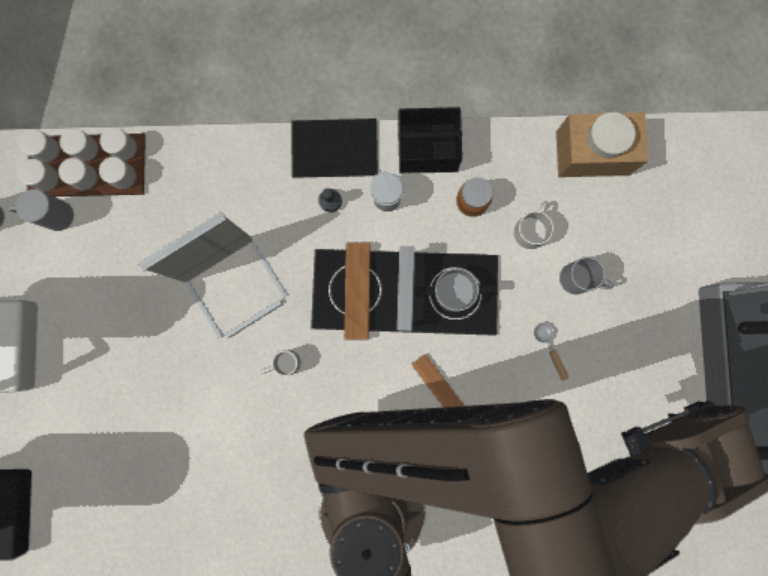

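The top view (768 px wide) has +x up and +y to the left. These could be taken for the board:
- A brown plank lying on the plate over the left ring, at (357,290).
- A smaller brown plank on the counter, at (437,382).
- The brown tray with cups at (85,163) and the wooden block at (602,145).

The pot could only be the one at (457,290); the jug at (582,275) has no stub handles. I'll measure the planks and look at a close crop.

Run:
```python
from h import *
import pickle
for n in("scene","top"):
    c=pickle.load(open(n+"0.pkl","rb")); w=cloud(c)
    hsv=cv2.cvtColor(c["color"],cv2.COLOR_BGR2HSV)
    X,Y,Z=w[...,0],w[...,1],w[...,2]
    br=(hsv[...,1]>90)&(hsv[...,0]<22)&(Z<0.06)&(Z>0.002)&(X>0.25)&(X<0.85)&(abs(Y)<0.4)
    nl,lab,st,ce=cv2.connectedComponentsWithStats(br.astype(np.uint8))
    for i in range(1,nl):
        if st[i,4]<80: continue
        p=w[lab==i]; r=cv2.minAreaRect((p[:,:2]*1000).astype(np.float32)); print(n,"brown",ce[i]*1.5,st[i,4],r,np.nanmedian(p[:,2]))
    print("counter z",np.nanmedian(Z[(X>.35)&(X<.8)&(abs(Y)<.4)&(abs(Z)<.02)]))
    bk=(c["color"].max(2)<45)&(Z>0.004)&(Z<0.02)&(X>0.4)&(X<0.8)
    nl,lab,st,ce=cv2.connectedComponentsWithStats(cv2.morphologyEx(bk.astype(np.uint8),cv2.MORPH_CLOSE,np.ones((25,25))))
    for i in range(1,nl):
        if st[i,4]<600: continue
        p=w[(lab==i)&bk]; r=cv2.minAreaRect((p[:,:2]*1000).astype(np.float32)); print(n,"black",ce[i]*1.5,st[i,4],r,np.nanmedian(p[:,2]))
    # rest
    hi=(Z>0.1)&(Y>0.2)&(Y<0.8)&(X>0.4)&(X<0.9)
    p=w[hi]; print("rest",len(p),cv2.minAreaRect((p[:,:2]*1000).astype(np.float32)),np.nanmax(p[:,2]))
    rim=(Z>0.06)&(Z<0.08)&(Y>-0.3)&(Y<0.0)&(X>0.4)&(X<0.75); p=w[rim]; print("potrim",len(p),cv2.minEnclosingCircle((p[:,:2]*1000).astype(np.float32)))
c=pickle.load(open("top0.pkl","rb"));crop(c["color"],190,140,360,290,4.5,"topcrop.png");crop(c["color"],80,130,210,240,5.5,"restcrop.png")
```

```text
scene brown [356.00287356 184.0316092 ] 522 ((305.2421569824219, -169.27862548828125), (162.45864868164062, 41.4122428894043), 35.993961334228516) 0.013422089116984767
scene brown [438.63337431 292.27043639] 1627 ((540.06689453125, 23.795921325683594), (65.64393615722656, 239.7545928955078), 88.50419616699219) 0.029779579021872858
scene brown [262.67647059 394.75840336] 238 ((786.3544311523438, -257.9700927734375), (32.819122314453125, 76.38389587402344), 29.777170181274414) 0.04473681997903274
counter z 0.00100878181570365
scene black [384.66804266 289.41933265] 8721 ((536.7117919921875, -94.47315979003906), (455.7193908691406, 199.5141143798828), 87.01180267333984) 0.011941906114081925
rest 2049 ((628.4368896484375, 376.41461181640625), (22.05320167541504, 204.9546661376953), 31.329132080078125) 0.2507223273202401
potrim 381 ((632.8831176757812, -164.53842163085938), 172.81137084960938)
top brown [468.30337079 208.09550562] 89 ((737.1864624023438, -257.0508728027344), (77.3285903930664, 30.071413040161133), 65.1626968383789) 0.04512400629135458
top brown [356.68109125 290.09548448] 1063 ((537.2139892578125, 27.120586395263672), (63.23585891723633, 234.5917510986328), 87.91059112548828) 0.03044128332573366
top brown [435.67567568 382.04391892] 444 ((303.2043762207031, -165.67340087890625), (154.08248901367188, 41.56605529785156), 36.184844970703125) 0.013708494515897701
counter z 0.0018559164173599194
top black [405.31555239 291.34874348] 6327 ((533.499755859375, -92.53431701660156), (454.2015380859375, 196.1693115234375), 86.84774780273438) 0.012566176525839218
rest 1526 ((663.003662109375, 556.094970703125), (522.0364990234375, 151.392578125), 78.44602966308594) 0.254012264305733
potrim 232 ((634.4361572265625, -172.2292022705078), 164.19757080078125)
```

View pics/topcrop.png

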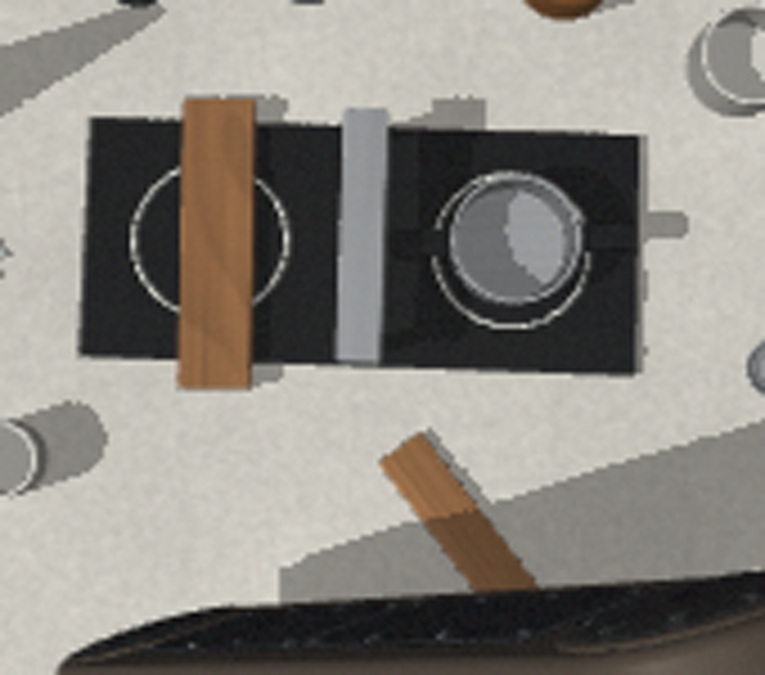

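View pics/restcrop.png

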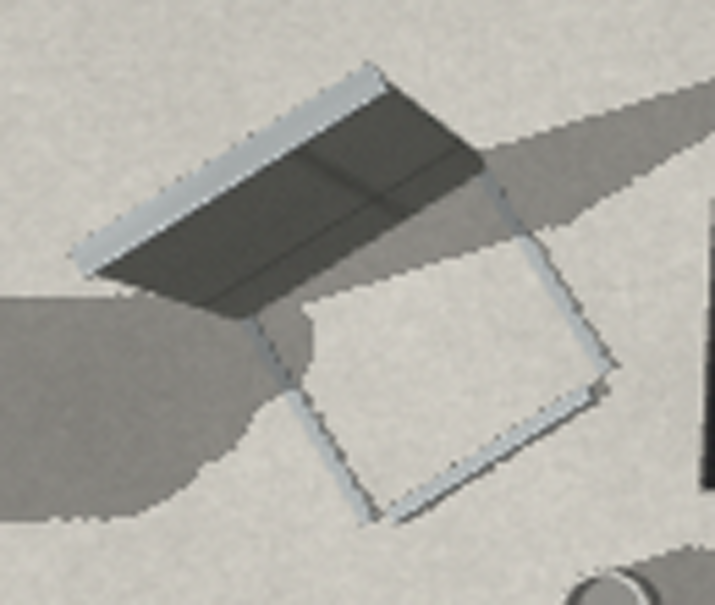

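The chosen board is the one on the plate at (357,290). It measures about 240 × 62 mm with its top at z≈0.030, and in the crop it covers the left ring. The counter decoy measures 158 × 41 mm. The pot is at crop (517,238), and the rest's stop strip runs from crop (390,520) to (600,390). Next I'll refine the numbers.

Run:
```python
import plant
print([ (n,getattr(plant,n)) for n in dir(plant) if not n.startswith('_') and not callable(getattr(plant,n))])
from h import *
import pickle
C={n:pickle.load(open(n+"0.pkl","rb")) for n in("scene","top")}
c=C["top"]
# rings: white mark fit
for n in C:
    c=C[n]; w=cloud(c); X,Y,Z=np.moveaxis(w,-1,0)
    g=c["color"].min(2)
    for y0 in(.035,-.215):
        m=(g>70)&(abs(Z-.012)<.008)&(abs(X-.535)<.085)&(abs(Y-y0)<.09)
        v,u=np.nonzero(m); p=on_z(c,np.c_[u,v],.012)[:,:2]
        best=None;rng=np.random.default_rng(0)
        for _ in range(3000):
            a=p[rng.choice(len(p),3,False)]
            A=np.c_[2*a,np.ones(3)]
            try:s=np.linalg.solve(A,(a**2).sum(1))
            except: continue
            r=np.sqrt(max(0,s[2]+s[0]**2+s[1]**2))
            if abs(r-.0635)>.004: continue
            k=(abs(np.hypot(*(p-s[:2]).T)-.0635)<.003).sum()
            if best is None or k>best[0]: best=(k,s[:2],r)
        print(n,y0,len(p),best)
    # bar
    m=(Z>.09)&(Z<.108)&(abs(Y+.09)<.05)&(X>.42)&(X<.65); print(n,"bar",cv2.minAreaRect((w[m][:,:2]*1000).astype(np.float32)))
    # pot rim
    m=(Z>.0665)&(Z<.078)&(X>.46)&(X<.61)&(Y>-.29)&(Y<-.14); q=w[m]; print("pot",m.sum(),cv2.minEnclosingCircle((q[:,:2]*1000).astype(np.float32)),cv2.fitEllipse((q[:,:2]*1000).astype(np.float32)))
    m=(Z>.045)&(Z<.066)&(X>.46)&(X<.61)&((Y<-.28)&(Y>-.35)|(Y>-.16)&(Y<-.125)); q=w[m]
    for s in(-1,1):
        qq=q[(q[:,1]+.215)*s>0]; print("handle",s,len(qq),qq.mean(0) if len(qq) else 0, (qq.min(0),qq.max(0)) if len(qq) else 0)
    # panel
    m=(Z>.02)&(Z<.23)&(Y>.2)&(Y<.52)&(X>.5)&(X<.8); q=w[m]; print("panel",m.sum(),cv2.minAreaRect((q[:,:2]*1000).astype(np.float32)))
    m=(Z>.24)&(Y>.2)&(Y<.55)&(X>.5)&(X<.8); q=w[m]; print("paneltop",m.sum(),cv2.minAreaRect((q[:,:2]*1000).astype(np.float32)))
    # bystanders
    m=(Z>.035)&(Z<.13)&(X>.3)&(X<.9)&(Y<.5)&(Y>-.5)&((X>.665)|(Y<-.35)|(X<.42))
    nl,lab,st,ce=cv2.connectedComponentsWithStats(m.astype(np.uint8))
    for i in range(1,nl):
        if st[i,4]>60: q=w[lab==i]; print("  obj",(ce[i]*1.5).round(),q.min(0).round(3),q.max(0).round(3))
c=C["top"]
print("stop",on_z(c,[(80+600/5.5,130+383/5.5),(80+390/5.5,130+513/5.5)],.012))
print("panel foot",on_z(c,[(80+245/5.5,130+318/5.5),(80+483/5.5,130+165/5.5)],0))
```

```text
[('tcp_to_tips', 0.019)]
scene 0.035 95 (np.int64(93), array([0.54152712, 0.03044866]), np.float64(0.06303674423525225))
scene -0.215 159 (np.int64(33), array([ 0.5606972 , -0.28042912]), np.float64(0.0634622108493494))
scene bar ((533.2379150390625, -93.39460754394531), (36.41411209106445, 204.68435668945312), 86.8447265625)
pot 166 ((532.734619140625, -208.2530975341797), 59.79855728149414) ((531.82861328125, -215.34140014648438), (99.24261474609375, 101.02364349365234), 173.5874786376953)
handle -1 98 [ 0.53483891 -0.29689538  0.05893382] (array([ 0.52264553, -0.31464785,  0.04536664]), array([ 0.54436687, -0.28015255,  0.06589076]))
handle 1 103 [ 0.532125   -0.14239975  0.05859122] (array([ 0.51786528, -0.15984342,  0.0468896 ]), array([ 0.54295362, -0.12544944,  0.06431031]))
panel 1877 ((634.9937744140625, 379.85833740234375), (17.013715744018555, 203.22439575195312), 27.231462478637695)
paneltop 735 ((628.3807983398438, 376.3847961425781), (21.98734474182129, 204.9547119140625), 31.401302337646484)
  obj [541. 215.] [0.33  0.169 0.035] [0.398 0.26  0.061]
  obj [158. 260.] [ 
[... 1377 characters left out ...]
 ((627.234375, 379.27105712890625), (22.375322341918945, 203.60772705078125), 31.14332389831543)
  obj [568. 151.] [ 0.818 -0.5    0.036] [ 0.9   -0.487  0.116]
  obj [431. 155.] [ 0.837 -0.233  0.036] [ 0.9   -0.084  0.109]
  obj [386. 189.] [ 0.736 -0.09   0.035] [ 0.818 -0.014  0.099]
  obj [474. 195.] [ 0.72  -0.307  0.035] [ 0.798 -0.226  0.095]
  obj [536. 226.] [ 0.635 -0.451  0.035] [ 0.746 -0.368  0.07 ]
  obj [570. 277.] [ 0.524 -0.499  0.035] [ 0.592 -0.477  0.103]
  obj [280. 364.] [0.334 0.171 0.036] [0.395 0.264 0.06 ]
stop [[0.5188823  0.20960104 0.012     ]
 [0.43359055 0.35236073 0.012     ]]
panel foot [[0.57014956 0.4571588  0.        ]
 [0.67337572 0.29276385 0.        ]]
```

```bash
cat >> h.py <<'E'
from scipy.spatial.transform import Rotation as Rn
def tool(yaw,pitch,half=False):
    # pitch: 180 = down, 90 = horizontal forward along yaw; jaw axis z = -left (or +left when half)
    a=np.radians(yaw);p=np.radians(pitch); f=np.array([np.cos(a),np.sin(a),0]); l=np.array([-np.sin(a),np.cos(a),0])
    y=f*np.sin(p)+np.array([0,0,np.cos(p)]); z=l if half else -l
    return np.c_[np.cross(y,z),y,z]
def need(pos,Rt):
    s=sense(); d=Rn.from_matrix(np.array(Rt)@np.array(s["ee_rot"]).T).as_rotvec()
    print("t",round(s["t"],2),"pos",np.round(s["eef_pos"],4),"q",np.round(s["joint_pos"],1),"gap",round(s["finger_gap"],4),"F",np.round(s["wrist_force"],1))
    print("lin mm",np.round((np.array(pos)-s["eef_pos"])*1000,1),"dr",np.round(d,3),"deg",round(np.degrees(np.linalg.norm(d)),1))
E
python3 -c "
from h import *
need([.57,.0245,.20],tool(-1.8,180)); need([.57,.0245,.15],tool(-1.8,220))"
```

```text
t 0.1 pos [ 0.2194 -0.585   0.2331] q [-75.5  28.2  89.3  -0.   62.5  -6. ] gap 0.095 F [-0.1  0.2  0.9]
lin mm [350.6 609.5 -33.1] dr [-0.001 -0.    -0.39 ] deg 22.4
t 0.1 pos [ 0.2194 -0.585   0.2331] q [-75.5  28.2  89.3  -0.   62.5  -6. ] gap 0.095 F [-0.1  0.2  0.9]
lin mm [350.6 609.5 -83.1] dr [-0.115  0.693 -0.374] deg 45.6
```

```bash
python3 -m creep '{"linear":[[15,27,5],[38,65,10],[60,105,20],[82,145,20],[105,185,20],[127,225,20],[150,265,20],[172,300,20]],"dr":[[0,0,-0.02],[0,0,-0.06],[0,0,-0.1],[0,0,-0.15],[0,0,-0.2],[0,0,-0.25],[0,0,-0.3],[0,0,-0.35]],"jaw":[-1,-1,-1,-1,-1,-1,-1,-1]}' 50
python3 -c "
from h import *
need([.57,.0245,.20],tool(-1.8,220))"
```

```text
t: 0.9
eef_pos: [0.3919, -0.283, 0.2531]
ee_rot: [[-1.0, -0.0, 0.007], [-0.007, 0.001, -1.0], [0.0, -1.0, -0.001]]
wrist_force: [1.5, 0.3, 0.1]
finger_gap: 0.0948
t 0.9 pos [ 0.3919 -0.283   0.2531] q [-4.370e+01  1.530e+01  1.071e+02  1.000e-01  5.760e+01  4.590e+01] gap 0.0948 F [1.5 0.3 0.1]
lin mm [178.1 307.5 -53.1] dr [ 0.007  0.698 -0.036] deg 40.1
```

```bash
python3 -m creep '{"linear":[[22,38,0],[45,77,0],[67,115,0],[89,154,0],[112,192,0],[134,230,0],[156,270,-10],[170,295,-20]],"dr":[[0,0.04,-0.01],[0,0.12,-0.01],[0,0.21,-0.02],[0,0.3,-0.02],[0,0.4,-0.03],[0,0.5,-0.03],[0,0.6,-0.036],[0.007,0.68,-0.036]],"jaw":[-1,-1,-1,-1,-1,-1,-1,-1]}'
python3 -c "
from h import *
need([.57,.0245,.12],tool(-1.8,220))"
```

```text
t: 1.7
eef_pos: [0.563, 0.0149, 0.2323]
ee_rot: [[-0.775, -0.632, -0.029], [0.023, 0.018, -1.0], [0.632, -0.775, 0.0]]
wrist_force: [-0.6, -0.8, -0.5]
finger_gap: 0.0951
t 1.7 pos [0.563  0.0149 0.2323] q [ -4.4  39.3  77.3  -1.8 102.5  87.5] gap 0.0951 F [-0.6 -0.8 -0.5]
lin mm [   7.     9.6 -112.3] dr [ 0.001  0.014 -0.002] deg 0.8
```

```bash
cat > kin.py <<'E'
import numpy as np
D=[(.6211,.2331,28.16,89.34,62.55),(.4788,.2531,15.3,107.1,57.6),(.5593,.2323,39.3,77.3,102.5)]
A=[];b=[]
for r,z,q2,q3,q5 in D:
    q,f,p=np.radians([q2,q2+q3,q2+q3+q5])
    A+= [[1,0,np.sin(q),np.sin(f),np.sin(p)],[0,1,np.cos(q),np.cos(f),np.cos(p)]]; b+=[r,z]
x,res,rk,sv=np.linalg.lstsq(np.array(A),np.array(b),rcond=None); print(x.round(4),res,rk,sv.round(3))
a1,d1,a2,a3,L=x
from scipy.optimize import fsolve
def ik(r,z,P):
    P=np.radians(P)
    s=fsolve(lambda v:[a1+a2*np.sin(v[0])+a3*np.sin(v[0]+v[1])+L*np.sin(P)-r,d1+a2*np.cos(v[0])+a3*np.cos(v[0]+v[1])+L*np.cos(P)-z],np.radians([30,90]))
    q=np.degrees(s); return q.round(1),round(np.degrees(P)-q.sum(),1)
print("pick",ik(.57,.036,220))
for P in(125,135,145,152,160): print(P,ik(.685,.15,P), ik(.685,.25,P))
E
python3 kin.py
```

```text
[-0.0255  0.1497  0.6012  0.4094  0.2572] [2.63579927e-07] 5 [2.977 2.441 0.396 0.132 0.054]
pick (array([51.6, 83.4]), np.float64(85.0))
125 (array([ 31.5, 121.5]), np.float64(-28.0)) (array([ 22.5, 116.3]), np.float64(-13.7))
135 (array([ 29.9, 116.1]), np.float64(-10.9)) (array([ 22. , 110.2]), np.float64(2.8))
145 (array([ 29.6, 109.9]), np.float64(5.5)) (array([ 22.9, 103.6]), np.float64(18.6))
152 (array([ 30.2, 105.3]), np.float64(16.5)) (array([24.1, 98.7]), np.float64(29.3))
160 (array([31.6, 99.7]), np.float64(28.7)) (array([26.1, 92.9]), np.float64(41.1))
```

```bash
python3 -m creep '{"linear":[[2,3,-15],[5,7,-45],[7,9.6,-80],[7,9.6,-115],[7,9.6,-140],[7,9.6,-150],[7,9.6,-150]],"dr":[[0,0.005,0],[0,0.014,-0.002],[0,0.014,-0.002],[0,0.014,-0.002],[0,0.014,-0.002],[0,0.014,-0.002],[0,0.014,-0.002]],"jaw":[-1,-1,-1,-1,-1,-1,-1]}'
python3 - <<'E'
from h import *
need([.57,.0245,.037],tool(-1.8,220))
c=camera("top"); crop(c["color"],190,120,330,240,5,"pick_top.png")
c=camera("scene"); crop(c["color"],230,120,370,240,5,"pick_sc.png")
E
```

```text
t: 2.4
eef_pos: [0.5694, 0.0241, 0.0814]
ee_rot: [[-0.765, -0.644, -0.031], [0.024, 0.02, -1.0], [0.644, -0.765, 0.001]]
wrist_force: [-0.3, -0.4, 0.3]
finger_gap: 0.0952
t 2.4 pos [0.5694 0.0241 0.0814] q [-3.7 49.6 81.3 -1.2 89.1 88.6] gap 0.0952 F [-0.3 -0.4  0.3]
lin mm [  0.6   0.4 -44.4] dr [ 0.001 -0.002  0.   ] deg 0.1
```

View pics/pick_sc.png

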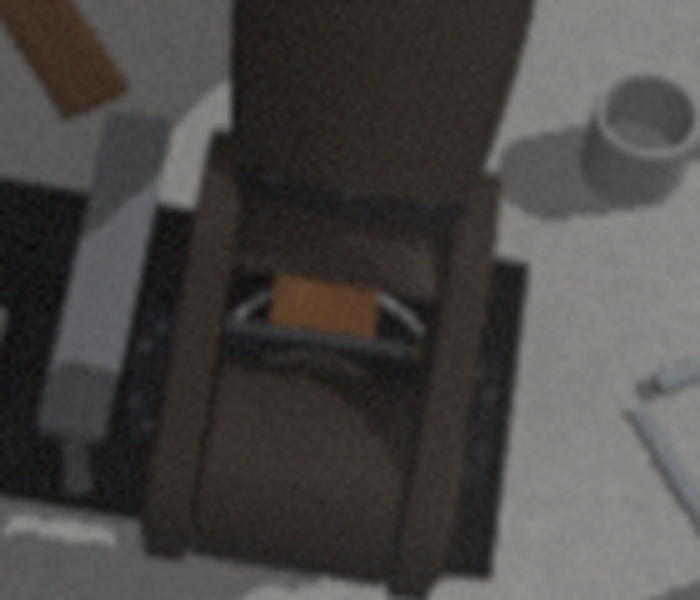

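The gripper straddles the board, which shows at crop (325,305) between the fingers, and it is clear of the bar at (100,330). I'll descend and grip.

```bash
python3 -m creep '{"linear":[[0.6,0.4,-12],[0.6,0.4,-24],[0.6,0.4,-34],[0.6,0.4,-41],[0.6,0.4,-44],[0.6,0.4,-44]],"dr":[[0,0,0],[0,0,0],[0,0,0],[0,0,0],[0,0,0],[0,0,0]],"jaw":[-1,-1,-1,-1,-1,-1]}'
python3 -c "
from h import *
need([.57,.0245,.037],tool(-1.8,220))"
```

```text
t: 3.1
eef_pos: [0.5708, 0.0246, 0.0389]
ee_rot: [[-0.766, -0.642, -0.031], [0.024, 0.02, -1.0], [0.642, -0.767, 0.001]]
wrist_force: [0.1, -0.0, 0.2]
finger_gap: 0.0949
t 3.1 pos [0.5708 0.0246 0.0389] q [-3.6 52.8 81.7 -1.2 85.4 88.7] gap 0.0949 F [ 0.1 -0.   0.2]
lin mm [-0.8 -0.1 -1.9] dr [ 0.001  0.001 -0.   ] deg 0.1
```

```bash
python3 -m creep '{"linear":[[0,0,-2],[0,0,-2],[0,0,-2],[0,0,-2],[0,0,-2],[0,0,-2],[0,0,-2],[0,0,-2]],"dr":[[0,0,0],[0,0,0],[0,0,0],[0,0,0],[0,0,0],[0,0,0],[0,0,0],[0,0,0]],"jaw":[-1,1,1,1,1,1,1,1]}' 50
```

```text
t: 3.9
eef_pos: [0.5708, 0.0247, 0.0369]
ee_rot: [[-0.766, -0.642, -0.031], [0.024, 0.02, -1.0], [0.642, -0.767, 0.001]]
wrist_force: [0.3, 0.2, 0.8]
finger_gap: 0.0599
```

Gripped at 59.9 mm. Lifting straight up, slowly at first.

```bash
python3 -m creep '{"linear":[[0,0,5],[0,0,15],[0,0,30],[0,0,48],[0,0,66],[0,0,84],[0,0,100],[0,0,110]],"dr":[[0,0,0],[0,0,0],[0,0,0],[0,0,0],[0,0,0],[0,0,0],[0,0,0],[0,0,0]],"jaw":[1,1,1,1,1,1,1,1]}'
python3 - <<'E'
from h import *
need([.57,.0245,.037],tool(-1.8,220))
c=camera("top"); crop(c["color"],170,100,330,220,5,"lift_top.png")
c=camera("scene"); crop(c["color"],230,100,390,220,5,"lift_sc.png")
E
```

```text
t: 4.7
eef_pos: [0.5711, 0.0246, 0.149]
ee_rot: [[-0.767, -0.64, -0.031], [0.024, 0.019, -1.0], [0.641, -0.768, 0.001]]
wrist_force: [0.1, -0.4, -1.8]
finger_gap: 0.0597
t 4.7 pos [0.5711 0.0246 0.149 ] q [-3.6 45.1 79.3 -1.2 95.4 88.5] gap 0.0597 F [ 0.1 -0.4 -1.8]
lin mm [-1.10e+00 -1.00e-01 -1.12e+02] dr [ 0.001  0.003 -0.   ] deg 0.2
```

View pics/lift_sc.png

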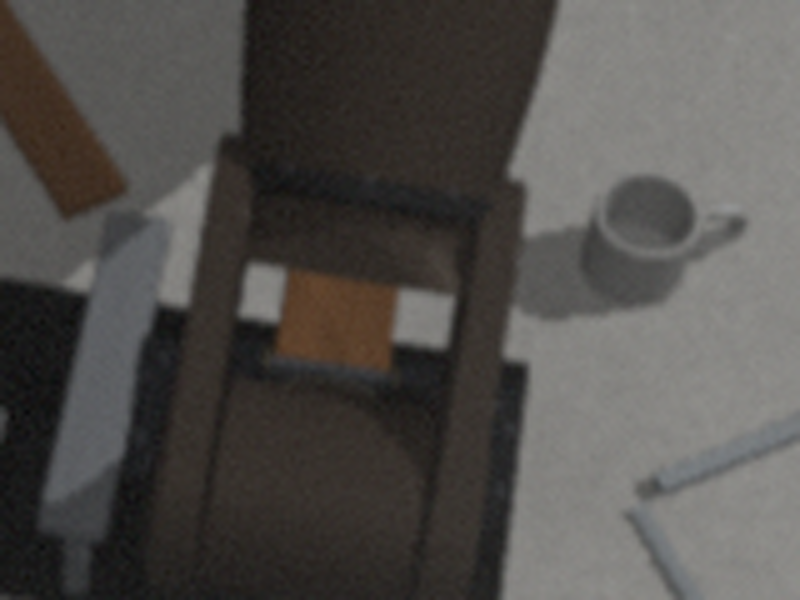

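View pics/lift_top.png

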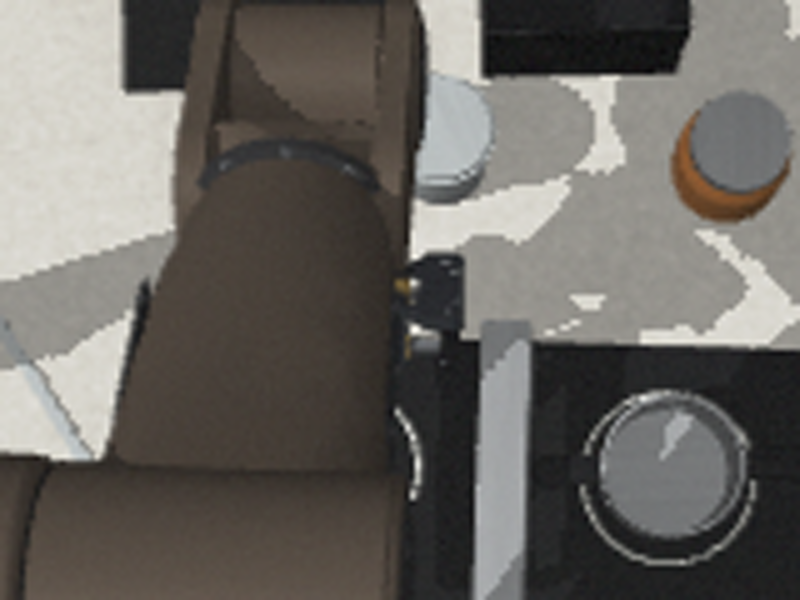

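The board at scene crop (335,320) is held and raised, the pot at top crop (665,465) is untouched, and the ring is visible. Next I'll work out the move to a pre-lean pose.

```bash
cat >> h.py <<'E'
O=np.array([.622,.374,0]);yaw=31.2
n=np.array([np.cos(np.radians(yaw)),np.sin(np.radians(yaw)),0])
def lean(dn=0,dz=0,th=22,al=40):
    t=np.radians(th); u=n*np.sin(t)+np.array([0,0,np.cos(t)]); w=-n*np.cos(t)+np.array([0,0,np.sin(t)])
    return O-n*.24*np.sin(t)+.151*u+.025*w+n*dn+np.array([0,0,dz]), tool(yaw,90+th+al)
E
python3 - <<'E'
from h import *
p,r=lean(-.04,.1); print(p); need(p,r)
s=sense()
d=Rn.from_matrix(r@np.array(s["ee_rot"]).T).as_rotvec()
need([.57,.12,.26],tool(8,190));
E
```

```text
[0.5394406  0.32400025 0.24936993]
t 4.8 pos [0.5712 0.0246 0.1484] q [-3.6 45.1 79.3 -1.2 95.3 88.5] gap 0.0594 F [-0.3  0.3 -2.8]
lin mm [-31.8 299.4 100.9] dr [ 0.305 -1.159  0.507] deg 74.6
t 4.8 pos [0.5712 0.0246 0.1484] q [-3.6 45.1 79.3 -1.2 95.3 88.5] gap 0.0594 F [-0.3  0.3 -2.8]
lin mm [ -1.2  95.4 111.6] dr [ 0.029 -0.52   0.167] deg 31.4
```

```bash
python3 -m creep '{"linear":[[0,5,15],[0,15,33],[0,28,52],[0,42,70],[0,56,87],[-1,70,100],[-1,84,110],[-1,95,112]],"dr":[[0,-0.02,0.005],[0.004,-0.08,0.025],[0.008,-0.15,0.045],[0.012,-0.22,0.07],[0.017,-0.3,0.095],[0.022,-0.38,0.12],[0.027,-0.46,0.15],[0.029,-0.52,0.167]],"jaw":[1,1,1,1,1,1,1,1]}'
python3 - <<'E'
from h import *
p,r=lean(-.04,.1); need(p,r)
E
```

```text
t: 5.6
eef_pos: [0.5699, 0.1208, 0.2625]
ee_rot: [[-0.976, -0.167, 0.141], [-0.139, -0.024, -0.99], [0.168, -0.986, 0.0]]
wrist_force: [0.1, 0.4, -2.7]
finger_gap: 0.0591
t 5.6 pos [0.5699 0.1208 0.2625] q [ 5.7 26.8 87.5 -0.4 75.4 87.7] gap 0.0591 F [ 0.1  0.4 -2.7]
lin mm [-30.5 203.2 -13.1] dr [ 0.223 -0.624  0.388] deg 44.0
```

```bash
python3 -m creep '{"linear":[[-3,20,0],[-7,46,0],[-11,74,0],[-15,102,0],[-20,130,0],[-24,158,0],[-28,184,-5],[-30.5,203,-13]],"dr":[[0.022,-0.062,0.039],[0.05,-0.14,0.088],[0.08,-0.224,0.139],[0.11,-0.308,0.191],[0.14,-0.393,0.244],[0.17,-0.476,0.296],[0.2,-0.56,0.348],[0.223,-0.624,0.388]],"jaw":[1,1,1,1,1,1,1,1]}'
python3 - <<'E'
from h import *
p,r=lean(-.04,.03); need(p,r)
c=camera("top"); crop(c["color"],60,90,260,240,4,"pre_top.png")
c=camera("scene"); crop(c["color"],290,100,490,250,4,"pre_sc.png")
E
```

```text
t: 6.4
eef_pos: [0.5382, 0.3254, 0.2502]
ee_rot: [[-0.752, 0.404, 0.52], [-0.459, 0.246, -0.854], [-0.473, -0.881, 0.0]]
wrist_force: [0.6, -0.6, -2.2]
finger_gap: 0.0595
t 6.4 pos [0.5382 0.3254 0.2502] q [ 23.7  19.7 106.3   8.2  26.2  75.9] gap 0.0595 F [ 0.6 -0.6 -2.2]
lin mm [  1.3  -1.4 -70.9] dr [-0.002  0.004 -0.003] deg 0.3
```

View pics/pre_sc.png

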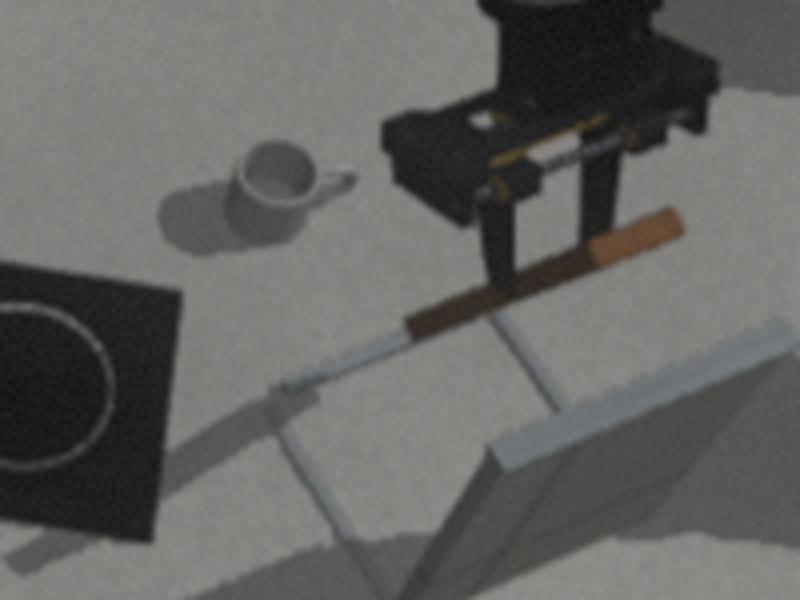

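View pics/pre_top.png

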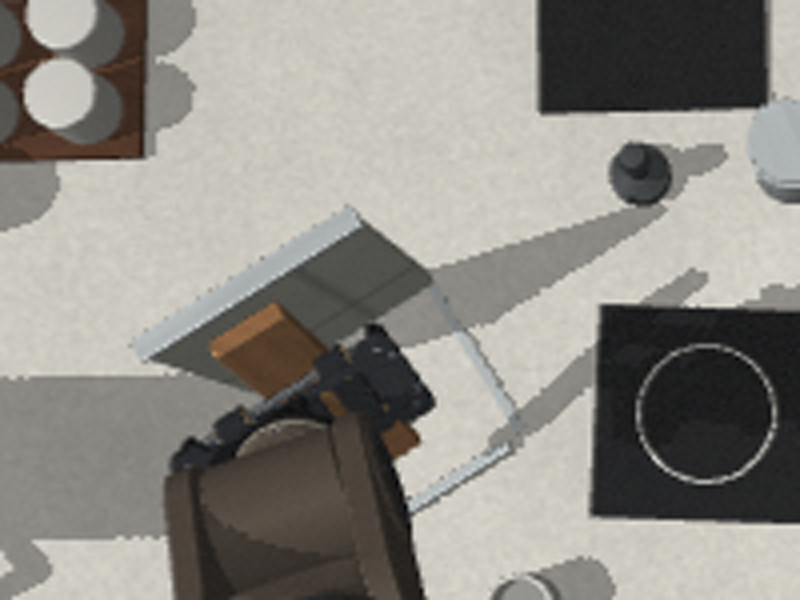

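```bash
cat >> h.py <<'E'
def board_corners():
    s=sense(); R_=np.array(s["ee_rot"]); t=R_[:,1]; left=-R_[:,2]; # board frame from tool, al=40
    fwd=np.cross(left,-t)  # forward axis perpendicular, top-view fwd when tool down
    a=np.radians(40); up=-t
    # tool frame at pick: t = -sin40 X - cos40 Z ; f = X cos40 - Z sin40
    Z=np.cos(a)*up-np.sin(a)*fwd; X=np.cos(a)*fwd+np.sin(a)*up
    c=np.array(s["eef_pos"])-.031*X-.025*Z
    P=[c+x*X+y*left+z*Z for x in(-.12,.12) for y in(-.03,.03) for z in(0,.018)]
    return np.array(P),X,Z
def draw(c,P):
    im=cv2.resize(c["color"],None,fx=4,fy=4,interpolation=cv2.INTER_CUBIC); q=(proj(c,P)*4+1.5).astype(int)
    for i in range(8):
        for j in range(i):
            if bin(i^j).count("1")==1: cv2.line(im,tuple(map(int,q[i])),tuple(map(int,q[j])),(0,255,0),1)
    return im
E
python3 - <<'E'
from h import *
P,X,Z=board_corners(); print(X.round(3),Z.round(3)); print(P.round(3))
c=camera("scene"); cv2.imwrite("pics/d_sc.png",draw(c,P)[400:1000,1160:1960])
c=camera("top"); cv2.imwrite("pics/d_top.png",draw(c,P)[360:960,240:1040])
E
```

```text
[0.321 0.195 0.927] [-0.791 -0.483  0.376]
[[0.524 0.282 0.099]
 [0.51  0.273 0.106]
 [0.493 0.333 0.099]
 [0.478 0.325 0.106]
 [0.601 0.329 0.321]
 [0.587 0.32  0.328]
 [0.57  0.38  0.321]
 [0.556 0.371 0.328]]
```

View pics/d_sc.png

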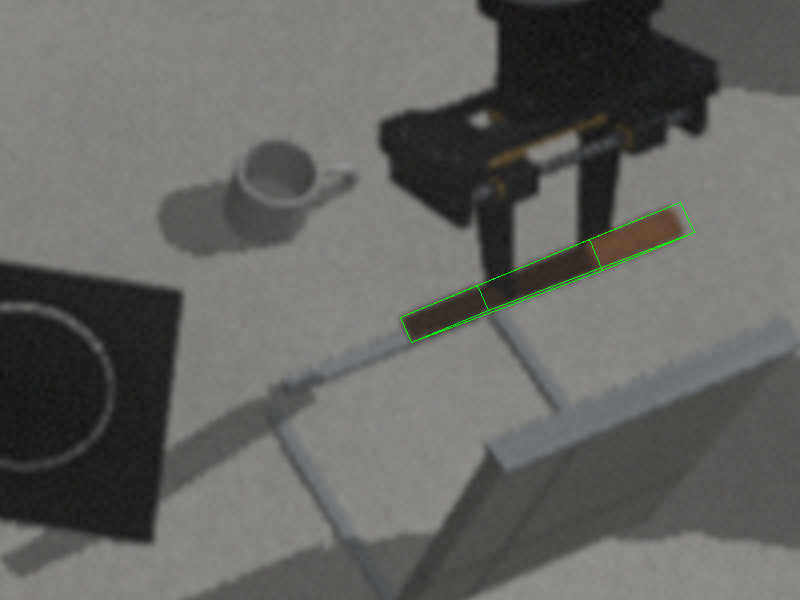

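View pics/d_top.png

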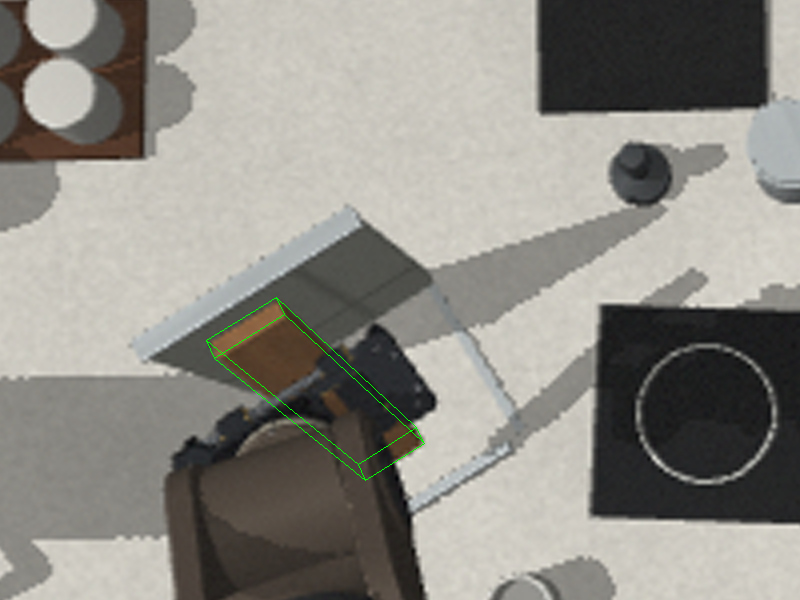

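The predicted board outline overlays the picture in both views: the edge-on strip from (405,330) to (688,218) in the scene view, and the plank in the top view. So the board has not slipped. Lowering.

```bash
python3 -m creep '{"linear":[[1,-1,-8],[1,-1,-20],[1,-1,-35],[1,-1,-50],[1,-1,-64],[1,-1,-75],[1,-1,-82],[1,-1,-86]],"dr":[[0,0,0],[-0.002,0.004,-0.003],[-0.002,0.004,-0.003],[-0.002,0.004,-0.003],[-0.002,0.004,-0.003],[-0.002,0.004,-0.003],[-0.002,0.004,-0.003],[-0.002,0.004,-0.003]],"jaw":[1,1,1,1,1,1,1,1]}'
python3 - <<'E'
from h import *
p,r=lean(-.01,.006); need(p,r)
E
```

```text
t: 7.4
eef_pos: [0.54, 0.3227, 0.1628]
ee_rot: [[-0.76, 0.397, 0.515], [-0.456, 0.24, -0.857], [-0.463, -0.886, -0.001]]
wrist_force: [0.5, -0.3, -1.9]
finger_gap: 0.0596
t 7.4 pos [0.54   0.3227 0.1628] q [ 23.4  26.7 111.2  13.8  15.1  69.9] gap 0.0596 F [ 0.5 -0.3 -1.9]
lin mm [25.1 16.9 -7.5] dr [ 0.002 -0.006  0.004] deg 0.4
```

Now I'll close in: lower until the foot touches, then move towards the tiles in small steps while watching the force.

```bash
python3 -m creep '{"linear":[[6,4,-2],[13,9,-4],[20,13,-7],[24,16,-9],[25,17,-11],[25,17,-11]],"dr":[[0,0,0],[0.002,-0.005,0.003],[0.002,-0.006,0.004],[0.002,-0.006,0.004],[0.002,-0.006,0.004],[0.002,-0.006,0.004]],"jaw":[1,1,1,1,1,1]}'
python3 - <<'E'
from h import *
p,r=lean(0,0); need(p,r)
P,X,Z=board_corners();print(X.round(3),Z.round(3),P[:,2].min())
c=camera("scene"); cv2.imwrite("pics/d2_sc.png",draw(c,P)[400:1000,1160:1960])
E
```

```text
t: 8.0
eef_pos: [0.565, 0.3398, 0.1515]
ee_rot: [[-0.755, 0.401, 0.519], [-0.458, 0.243, -0.855], [-0.469, -0.883, 0.0]]
wrist_force: [0.2, 0.6, -1.8]
finger_gap: 0.06
t 8.0 pos [0.565  0.3398 0.1515] q [ 24.   29.7 107.7  13.   15.2  71. ] gap 0.06 F [ 0.2  0.6 -1.8]
lin mm [ 8.6  4.9 -2.1] dr [ 0.001 -0.001 -0.001] deg 0.1
[0.321 0.195 0.927] [-0.792 -0.481  0.375] 0.0021653309374198093
```

View pics/d2_sc.png

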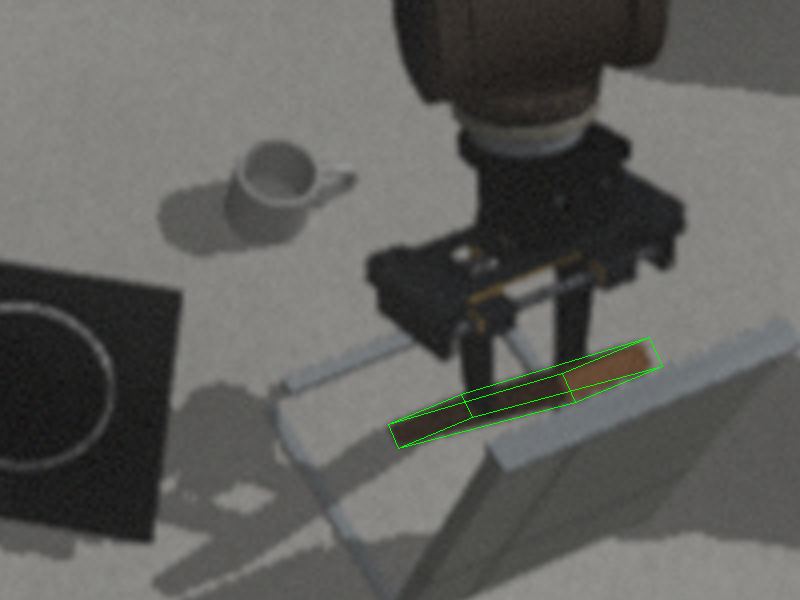

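```bash
python3 -m creep '{"linear":[[2,1,-1],[4,2.4,-2],[5,3,-2.5],[6,3.6,-3],[6,3.6,-3]],"dr":[[0,0,0],[0,0,0],[0,0,0],[0,0,0],[0,0,0]],"jaw":[1,1,1,1,1]}'; python3 -m creep '{"linear":[[0.5,0.3,0],[1,0.6,0],[1.5,0.9,0],[2,1.2,0],[2,1.2,0]],"dr":[[0,0,0],[0,0,0],[0,0,0],[0,0,0],[0,0,0]],"jaw":[1,1,1,1,1]}'
```

```text
t: 8.55
eef_pos: [0.5712, 0.3435, 0.1491]
ee_rot: [[-0.755, 0.402, 0.519], [-0.458, 0.243, -0.855], [-0.469, -0.883, 0.0]]
wrist_force: [-1.8, -0.2, 4.8]
finger_gap: 0.0595
t: 9.05
eef_pos: [0.5716, 0.3438, 0.1491]
ee_rot: [[-0.756, 0.399, 0.519], [-0.459, 0.242, -0.855], [-0.466, -0.885, -0.0]]
wrist_force: [-14.3, -11.1, 14.1]
finger_gap: 0.0592
```

Both contacts are made: the floor pushes up and the tiles push back. I'll ease off and then open.

```bash
python3 -m creep '{"linear":[[-0.5,-0.3,0.2],[-0.5,-0.3,0.3],[-0.5,-0.3,0.3]],"dr":[[0,0,0],[0,0,0],[0,0,0]],"jaw":[1,1,1]}'
python3 -m creep '{"linear":[[0,0,0],[0,0,0],[0,0,0],[0,0,0],[0,0,0],[0,0,0],[0,0,0],[0,0,0]],"dr":[[0,0,0],[0,0,0],[0,0,0],[0,0,0],[0,0,0],[0,0,0],[0,0,0],[0,0,0]],"jaw":[0.25,0.2,0.15,0,-0.3,-0.6,-1,-1]}' 3
python3 - <<'E'
from h import *
import pickle
P,X,Z=board_corners()
c=camera("scene"); cv2.imwrite("pics/d3_sc.png",draw(c,P)[400:1000,1160:1960])
c=camera("top"); cv2.imwrite("pics/d3_top.png",c["color"][80:230,50:250].repeat(4,0).repeat(4,1))
E
```

```text
t: 9.35
eef_pos: [0.5712, 0.3435, 0.1493]
ee_rot: [[-0.756, 0.399, 0.519], [-0.459, 0.242, -0.855], [-0.467, -0.884, -0.0]]
wrist_force: [-0.2, -0.5, 1.5]
finger_gap: 0.0596
t: 10.15
eef_pos: [0.5712, 0.3435, 0.1493]
ee_rot: [[-0.756, 0.399, 0.519], [-0.459, 0.242, -0.855], [-0.467, -0.884, -0.0]]
wrist_force: [0.1, -0.2, -0.5]
finger_gap: 0.0805
```

View pics/d3_sc.png

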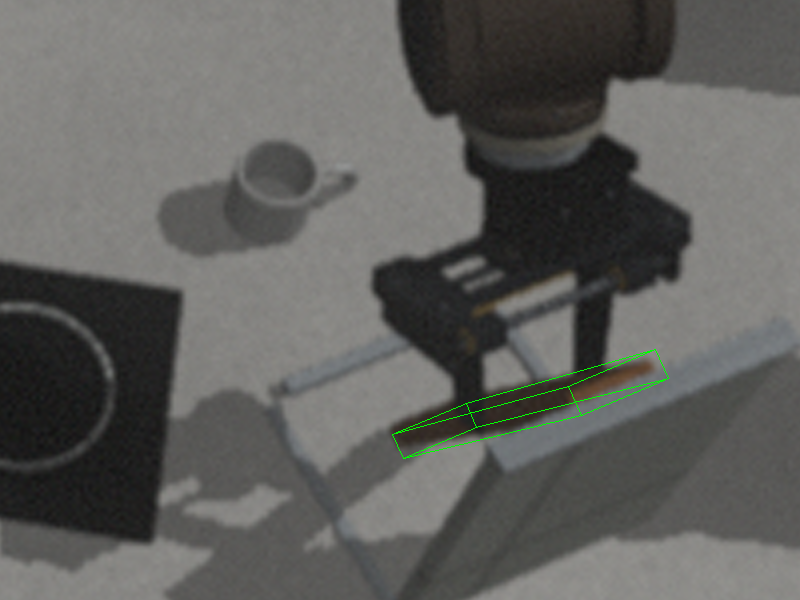

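View pics/d3_top.png

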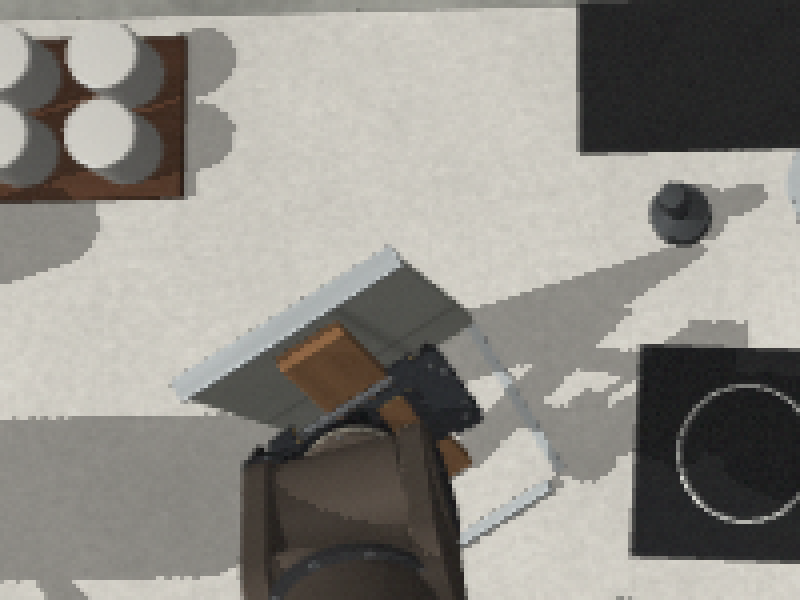

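```bash
python3 -m creep '{"linear":[[0,0,0],[0,0,0],[-2,-1,4],[-6,-3.5,13],[-12,-7,27],[-20,-12,44],[-30,-18,66],[-40,-24,88]],"dr":[[0,0,0],[0,0,0],[0,0,0],[0,0,0],[0,0,0],[0,0,0],[0,0,0],[0,0,0]],"jaw":[-1,-1,-1,-1,-1,-1,-1,-1]}'
python3 - <<'E'
from h import *
need([.533,-.297,.2],tool(87.7,180)); need([.533,-.297,.2],tool(-92.3,180));need([.45,.15,.30],tool(-10,180))
E
```

```text
t: 11.05
eef_pos: [0.5304, 0.319, 0.2392]
ee_rot: [[-0.756, 0.399, 0.519], [-0.459, 0.242, -0.855], [-0.467, -0.884, -0.0]]
wrist_force: [0.9, -0.6, 0.8]
finger_gap: 0.095
t 11.05 pos [0.5304 0.319  0.2392] q [ 23.4  19.8 108.1   8.7  24.8  75.1] gap 0.095 F [ 0.9 -0.6  0.8]
lin mm [   2.6 -616.   -39.2] dr [-0.436  0.257  0.965] deg 62.4
t 11.05 pos [0.5304 0.319  0.2392] q [ 23.4  19.8 108.1   8.7  24.8  75.1] gap 0.095 F [ 0.9 -0.6  0.8]
lin mm [   2.6 -616.   -39.2] dr [ 0.301  0.51  -2.106] deg 125.3
t 11.05 pos [0.5304 0.319  0.2392] q [ 23.4  19.8 108.1   8.7  24.8  75.1] gap 0.095 F [ 0.9 -0.6  0.8]
lin mm [ -80.4 -169.    60.8] dr [-0.092  0.488 -0.705] deg 49.4
```

The board stays leaning after release, with its top edge at the tiles at top view (312,345), and the retreat left it in place. On to the pot's −y handle.

```bash
python3 -m creep '{"linear":[[-2,-15,10],[-4,-40,20],[-5,-75,30],[-5,-112,30],[-5,-150,30],[-5,-188,30],[-5,-226,30],[-4,-264,30]],"dr":[[0,0,0],[-0.02,0.01,0.04],[-0.06,0.03,0.13],[-0.11,0.06,0.24],[-0.16,0.1,0.35],[-0.21,0.13,0.46],[-0.26,0.155,0.57],[-0.31,0.18,0.68]],"jaw":[-1,-1,-1,-1,-1,-1,-1,-1]}'
python3 - <<'E'
from h import *
need([.533,-.294,.2],tool(90.8,180))
E
```

```text
t: 11.85
eef_pos: [0.5256, 0.0532, 0.2707]
ee_rot: [[-0.309, 0.094, 0.946], [-0.941, 0.112, -0.319], [-0.136, -0.989, 0.054]]
wrist_force: [0.6, 1.1, -0.7]
finger_gap: 0.0951
t 11.85 pos [0.5256 0.0532 0.2707] q [ -4.7  16.  103.5   8.3  55.9   9.3] gap 0.0951 F [ 0.6  1.1 -0.7]
lin mm [   7.4 -347.2  -70.7] dr [-0.127  0.075  0.334] deg 20.9
```

Now is a good moment to look at the unobstructed board and re-measure the pot once the arm is past.

```bash
python3 -m creep '{"linear":[[1,-42,-5],[2,-84,-10],[3,-126,-20],[4,-168,-30],[5,-210,-40],[6,-252,-50],[7,-294,-60],[7.4,-330,-66]],"dr":[[-0.02,0.01,0.04],[-0.04,0.02,0.1],[-0.06,0.03,0.16],[-0.08,0.045,0.22],[-0.1,0.06,0.27],[-0.127,0.075,0.334],[-0.127,0.075,0.334],[-0.127,0.075,0.334]],"jaw":[-1,-1,-1,-1,-1,-1,-1,-1]}'
python3 - <<'E'
from h import *
import pickle
need([.533,-.294,.2],tool(90.8,180))
c=camera("top"); pickle.dump(c,open("top1.pkl","wb")); crop(c["color"],80,120,230,230,5,"r_top.png")
c=camera("scene"); pickle.dump(c,open("scene1.pkl","wb")); crop(c["color"],330,140,490,260,5,"r_sc.png")
for n_ in("top","scene"):
    c=pickle.load(open(n_+"1.pkl","rb")); w=cloud(c); X,Y,Z=np.moveaxis(w,-1,0); hsv=cv2.cvtColor(c["color"],cv2.COLOR_BGR2HSV)
    m=(hsv[...,1]>80)&(hsv[...,0]<22)&(X>.45)&(X<.68)&(Y>.24)&(Y<.46)&(Z>.005)
    q=w[m]-O; tt=np.array([-n[1],n[0],0]); N=q@n;T=q@tt
    print(n_,m.sum(),"n",np.percentile(N,[1,99]).round(4),"t",np.percentile(T,[1,99]).round(4),"z",np.percentile(q[:,2],[1,99]).round(4))
    for z0 in np.arange(.01,.23,.03):
        k=abs(q[:,2]-z0)<.012
        if k.sum()>5: print("  z",z0.round(2),k.sum(),"n",np.median(N[k]).round(4),"t",T[k].min().round(4),T[k].max().round(4))
E
```

```text
t: 12.65
eef_pos: [0.5323, -0.2786, 0.2053]
ee_rot: [[0.013, 0.0, 1.0], [-1.0, -0.001, 0.013], [0.001, -1.0, 0.0]]
wrist_force: [1.2, -0.1, -0.1]
finger_gap: 0.0951
t 12.65 pos [ 0.5323 -0.2786  0.2053] q [-33.9  27.8  94.7  -0.   57.4 -34.6] gap 0.0951 F [ 1.2 -0.1 -0.1]
lin mm [  0.7 -15.4  -5.3] dr [0.001 0.    0.001] deg 0.1
top 852 n [-0.1143 -0.0049] t [-0.0287  0.029 ] z [0.0137 0.2261]
  z 0.01 34 n -0.113 t -0.0284 0.0271
  z 0.04 69 n -0.1027 t -0.0284 0.0295
  z 0.07 77 n -0.0889 t -0.0288 0.028
  z 0.1 79 n -0.0743 t -0.0284 0.0273
  z 0.13 91 n -0.0605 t -0.0286 0.0282
  z 0.16 100 n -0.0468 t -0.0286 0.0291
  z 0.19 104 n -0.0331 t -0.0295 0.0308
  z 0.22 147 n -0.0167 t -0.0289 0.0307
scene 65 n [-0.0419 -0.0113] t [-0.0315  0.0243] z [0.164  0.2285]
  z 0.22 63 n -0.0145 t -0.0317 0.0256
```

View pics/r_top.png

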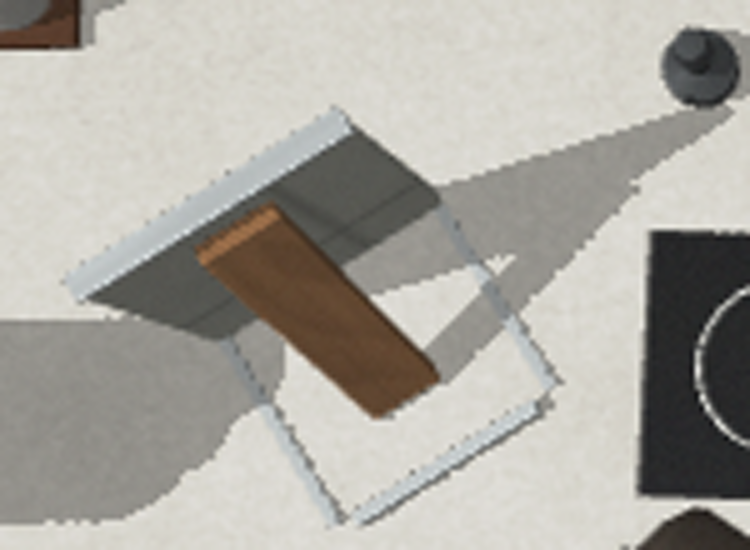

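View pics/r_sc.png

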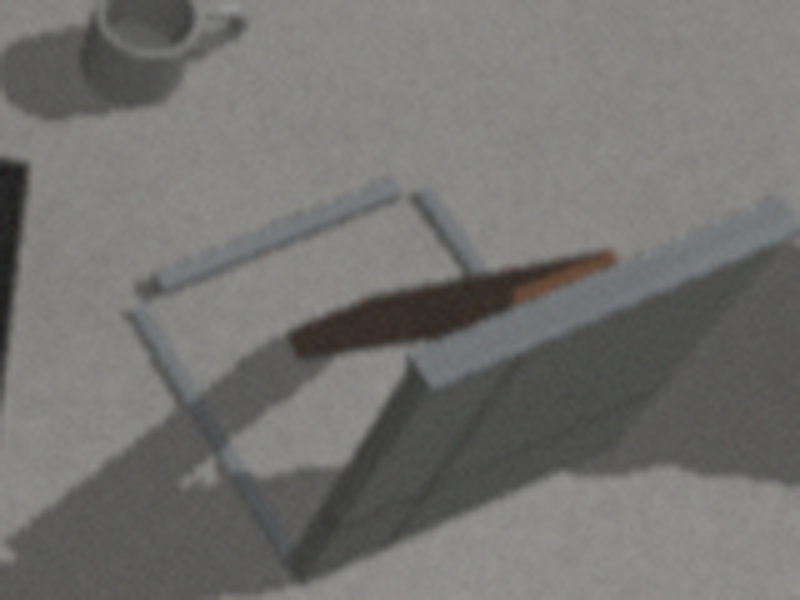

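The board leans about 24° from vertical. Its foot is about 0.10 m in front of the tiles (inside the 165 mm zone), its top is on the tiles, and it is centred at t ±29 mm. Now I'll descend onto the pot's −y handle with a light grip.

```bash
python3 -m creep '{"linear":[[0.5,-10,-10],[0.7,-15.4,-35],[0.7,-15.4,-65],[0.7,-15.4,-92],[0.7,-15.4,-112],[0.7,-15.4,-125],[0.7,-15.4,-130]],"dr":[[0,0,0],[0,0,0],[0,0,0],[0,0,0],[0,0,0],[0,0,0],[0,0,0]],"jaw":[-1,-1,-1,-1,-1,-0.6,-0.4]}' 8
python3 - <<'E'
from h import *
need([.533,-.294,.062],tool(90.8,180))
c=camera("top"); crop(c["color"],240,140,360,240,6,"h_top.png")
c=camera("scene"); crop(c["color"],130,110,270,215,5.5,"h_sc.png")
E
```

```text
t: 13.45
eef_pos: [0.5326, -0.2953, 0.0741]
ee_rot: [[0.01, -0.001, 1.0], [-1.0, -0.001, 0.01], [0.001, -1.0, -0.001]]
wrist_force: [0.4, 0.1, 0.3]
finger_gap: 0.0842
t 13.45 pos [ 0.5326 -0.2953  0.0741] q [-35.2  37.9  99.7  -0.1  42.4 -35.7] gap 0.0842 F [0.4 0.1 0.3]
lin mm [  0.4   1.3 -12.1] dr [ 0.001 -0.001  0.004] deg 0.2
```

View pics/h_sc.png

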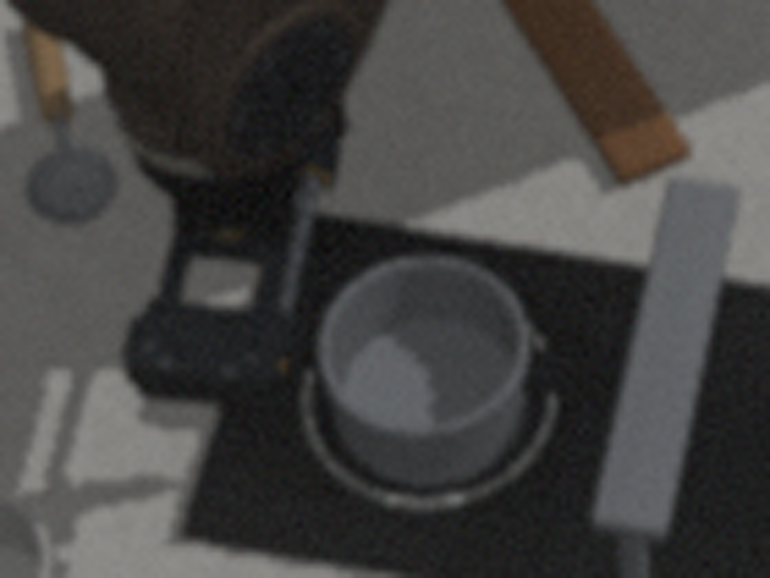

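The gripper is over the −y handle, and the pot at (420,360) is upright and still. Going down the last 12 mm and pinching.

```bash
python3 -m creep '{"linear":[[0.4,1.3,-5],[0.4,1.3,-10],[0.4,1.3,-12],[0.4,1.3,-12],[0.4,1.3,-12],[0.4,1.3,-12],[0.4,1.3,-12],[0.4,1.3,-12]],"dr":[[0,0,0.004],[0,0,0.004],[0,0,0.004],[0,0,0.004],[0,0,0.004],[0,0,0.004],[0,0,0.004],[0,0,0.004]],"jaw":[-0.4,-0.4,-0.2,0,0.2,0.4,0.6,0.7]}' 8
python3 -m creep '{"linear":[[0,0,0],[0,0,0],[0,0,0],[0,0,0],[0,0,0]],"dr":[[0,0,0],[0,0,0],[0,0,0],[0,0,0],[0,0,0]],"jaw":[1,1,1,1,1]}' 8
```

```text
t: 14.35
eef_pos: [0.5333, -0.2944, 0.063]
ee_rot: [[0.014, -0.0, 1.0], [-1.0, -0.001, 0.014], [0.001, -1.0, -0.0]]
wrist_force: [0.1, 0.1, -0.1]
finger_gap: 0.0242
t: 14.85
eef_pos: [0.5333, -0.2944, 0.063]
ee_rot: [[0.014, -0.0, 1.0], [-1.0, -0.001, 0.014], [0.001, -1.0, -0.0]]
wrist_force: [-0.6, -0.1, -0.7]
finger_gap: 0.0225
```

```bash
python3 -m creep '{"linear":[[0,1,-0.2],[0,4,-0.3],[0,9,-0.3],[0.5,15,-0.3],[1,22,-0.3],[1,29,-0.3],[1,34,-0.3],[1,36,-0.3]],"dr":[[0,0,0],[0,0,0],[0,0,0],[0,0,0],[0,0,0],[0,0,0],[0,0,0],[0,0,0]],"jaw":[1,1,1,1,1,1,1,1]}'
python3 - <<'E'
from h import *
need([.538,-.149,.063],tool(90.8,180))
c=camera("scene"); crop(c["color"],130,110,270,215,5.5,"p_sc.png")
E
```

```text
t: 15.65
eef_pos: [0.5345, -0.2578, 0.063]
ee_rot: [[0.015, 0.0, 1.0], [-1.0, -0.002, 0.015], [0.002, -1.0, 0.0]]
wrist_force: [-0.9, -5.2, 4.7]
finger_gap: 0.0223
t 15.65 pos [ 0.5345 -0.2578  0.063 ] q [-3.210e+01  3.790e+01  1.024e+02 -1.000e-01  3.960e+01 -3.290e+01] gap 0.0223 F [-0.9 -5.2  4.7]
lin mm [  3.5 108.8   0. ] dr [ 0.002  0.    -0.001] deg 0.1
```

View pics/p_sc.png

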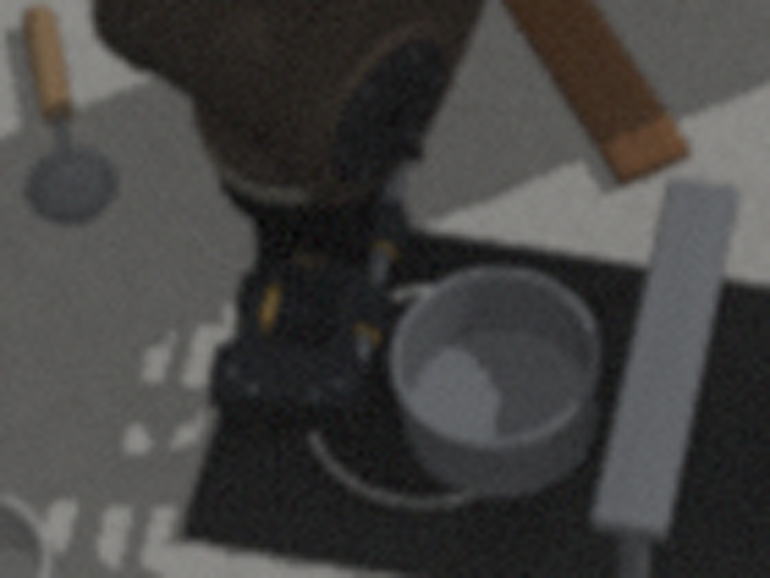

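```bash
python3 -m creep '{"linear":[[0,2,-0.1],[0,7,-0.1],[0.5,14,-0.1],[1,22,-0.1],[1,30,-0.1],[1.5,38,-0.1],[2,46,-0.1],[2,54,-0.1]],"dr":[[0,0,0],[0,0,0],[0,0,0],[0,0,0],[0,0,0],[0,0,0],[0,0,0],[0,0,0]],"jaw":[1,1,1,1,1,1,1,1]}'
python3 -m creep '{"linear":[[0,8,0],[0.5,16,0],[0.5,24,0],[1,32,0],[1,40,0],[1,47,0],[1,51,0],[1,52,0]],"dr":[[0,0,0],[0,0,0],[0,0,0],[0,0,0],[0,0,0],[0,0,0],[0,0,0],[0,0,0]],"jaw":[1,1,1,1,1,1,1,1]}'
python3 - <<'E'
from h import *
need([.538,-.149,.063],tool(90.8,180))
c=camera("scene"); crop(c["color"],170,110,310,215,5.5,"p2_sc.png")
w=cloud(c); X,Y,Z=np.moveaxis(w,-1,0)
m=(Z>.066)&(Z<.08)&(X>.46)&(X<.61)&(Y>-.13)&(Y<.0); q=w[m]; print(len(q),q.min(0),q.max(0))
E
```

```text
t: 16.5
eef_pos: [0.5366, -0.2035, 0.0629]
ee_rot: [[0.015, 0.0, 1.0], [-1.0, -0.002, 0.015], [0.002, -1.0, 0.0]]
wrist_force: [-0.1, -4.9, 3.8]
finger_gap: 0.0221
t: 17.3
eef_pos: [0.5375, -0.1512, 0.063]
ee_rot: [[0.015, 0.0, 1.0], [-1.0, -0.002, 0.015], [0.002, -1.0, 0.0]]
wrist_force: [-0.6, -5.3, 3.5]
finger_gap: 0.0218
t 17.3 pos [ 0.5375 -0.1512  0.063 ] q [-2.250e+01  3.590e+01  1.075e+02 -1.000e-01  3.650e+01 -2.320e+01] gap 0.0218 F [-0.6 -5.3  3.5]
lin mm [0.5 2.2 0. ] dr [ 0.002  0.    -0.001] deg 0.1
123 [ 0.48330818 -0.12279418  0.06612461] [ 0.58867126 -0.02180564  0.07626208]
```

View pics/p2_sc.png

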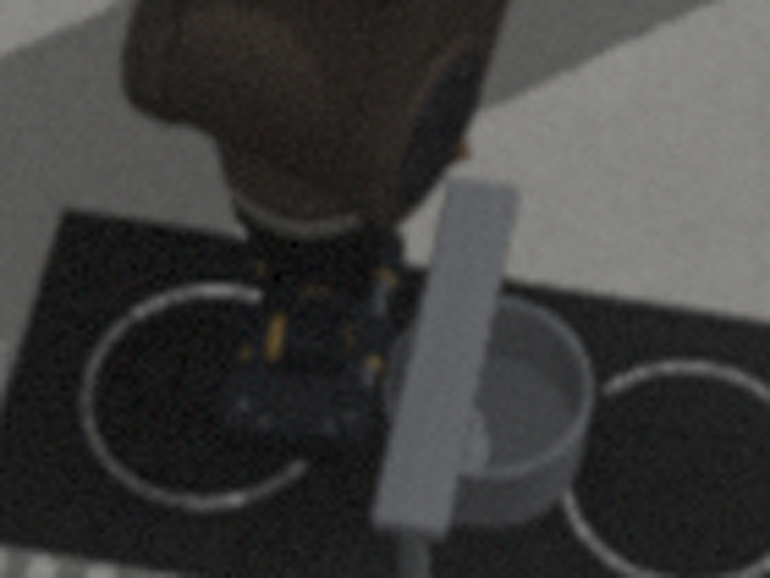

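The pot is under the bar, with its rim centred near (0.536, −0.072). I'll release it, go over the bar and take the +y handle.

```bash
python3 -m creep '{"linear":[[0,-0.3,0],[0,-0.3,0],[0,-0.3,0],[0,-0.3,0],[0,-0.3,0],[0,-0.3,0],[0,-0.3,0],[0,-0.3,5]],"dr":[[0,0,0],[0,0,0],[0,0,0],[0,0,0],[0,0,0],[0,0,0],[0,0,0],[0,0,0]],"jaw":[0.6,0.5,0.4,0.3,0.1,0,0,0]}'
python3 -m creep '{"linear":[[0,0,10],[0,0,25],[0,0,45],[0,0,68],[0,0,92],[0,15,108],[0,40,115],[0,75,115]],"dr":[[0,0,0],[0,0,0],[0,0,0],[0,0,0],[0,0,0],[0,0,0],[0,0,0],[0,0,0]],"jaw":[0,0,0,0,0,0,0,0]}'
python3 - <<'E'
from h import *
need([.538,.05,.18],tool(90.8,180))
E
```

```text
t: 18.15
eef_pos: [0.5373, -0.1514, 0.0677]
ee_rot: [[0.015, -0.001, 1.0], [-1.0, -0.001, 0.015], [0.001, -1.0, -0.001]]
wrist_force: [-0.4, 0.6, 0.9]
finger_gap: 0.0473
t: 18.95
eef_pos: [0.5377, -0.0765, 0.1848]
ee_rot: [[0.013, 0.002, 1.0], [-1.0, -0.002, 0.013], [0.002, -1.0, 0.002]]
wrist_force: [1.3, 0.4, 0.1]
finger_gap: 0.0475
t 18.95 pos [ 0.5377 -0.0765  0.1848] q [-1.500e+01  2.480e+01  1.042e+02 -1.000e-01  5.090e+01 -1.570e+01] gap 0.0475 F [1.3 0.4 0.1]
lin mm [  0.3 126.5  -4.8] dr [0.002 0.002 0.001] deg 0.2
```

```bash
python3 -m creep '{"linear":[[0,35,0],[0,75,0],[0,115,0],[0,155,0],[0,185,0],[0,200,0]],"dr":[[0,0,0],[0,0,0],[0,0,0],[0,0,0],[0,0,0],[0,0,0]],"jaw":[0,0,0,0,0,0]}'
python3 - <<'E'
from h import *
import pickle
for nm in("top","scene"):
    c=camera(nm); pickle.dump(c,open(nm+"2.pkl","wb")); w=cloud(c); X,Y,Z=np.moveaxis(w,-1,0)
    m=(Z>.066)&(Z<.08)&(X>.46)&(X<.61)&(Y>-.14)&(Y<.01); q=w[m]; print(nm,len(q),q.min(0).round(4),q.max(0).round(4))
    m=(Z>.05)&(Z<.066)&(X>.51)&(X<.56)&(Y>-.015)&(Y<.06); q=w[m]; print(" h+",len(q),q.mean(0).round(4),q.min(0).round(4),q.max(0).round(4)) if len(q) else 0
    m=(Z>.05)&(Z<.066)&(X>.51)&(X<.56)&(Y>-.2)&(Y<-.13); q=w[m]; print(" h-",len(q),q.mean(0).round(4),q.min(0).round(4),q.max(0).round(4)) if len(q) else 0
    crop(c["color"],*((230,150,350,240) if nm=="top" else (170,110,310,215)),5.5,f"h2_{nm}.png")
E
```

```text
t: 19.55
eef_pos: [0.5374, 0.1257, 0.1856]
ee_rot: [[0.015, 0.003, 1.0], [-1.0, -0.002, 0.015], [0.002, -1.0, 0.003]]
wrist_force: [0.6, -1.4, -0.1]
finger_gap: 0.0476
top 76 [ 0.485  -0.1352  0.0661] [ 0.5863 -0.0203  0.0781]
 h+ 73 [0.5329 0.0068 0.0601] [ 0.5232 -0.0131  0.0543] [0.5448 0.0272 0.066 ]
 h- 63 [ 0.5368 -0.1504  0.0604] [ 0.5268 -0.1683  0.0547] [ 0.5463 -0.1317  0.0658]
scene 121 [ 0.4852 -0.1239  0.0661] [ 0.5887 -0.0131  0.0751]
 h+ 121 [0.5371 0.0057 0.0591] [ 0.524  -0.0149  0.0501] [0.5477 0.0259 0.0652]
 h- 121 [ 0.5393 -0.1504  0.0588] [ 0.5259 -0.1712  0.0501] [ 0.552  -0.1301  0.0644]
```

View pics/h2_top.png

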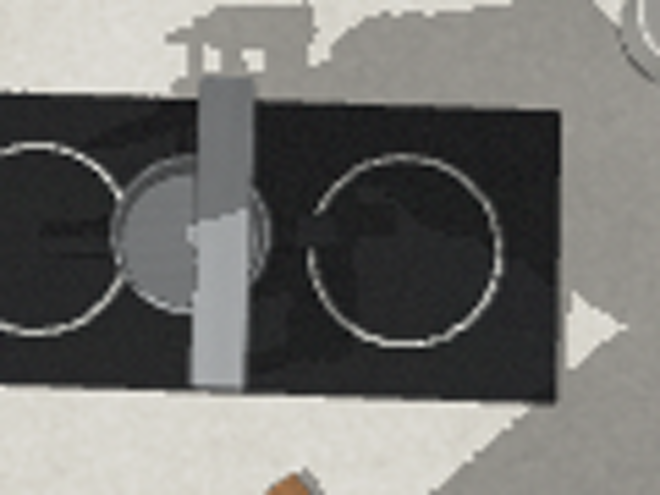

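View pics/h2_scene.png

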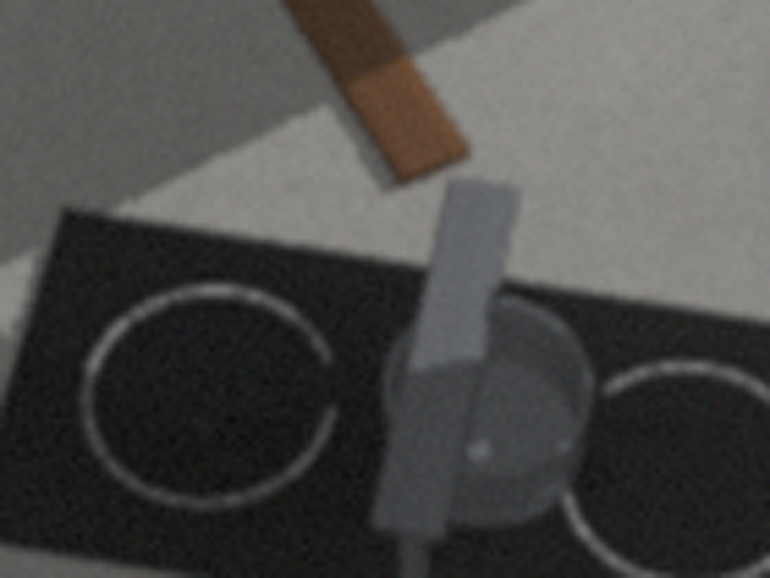

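The pot is mid-way under the bar. Its handles are at y = +0.006 and −0.150, so the centre is about (0.5365, −0.072), upright. Taking the +y handle at about (0.535, 0.008).

```bash
python3 -m creep '{"linear":[[-1,-40,0],[-2,-80,-10],[-2.4,-105,-30],[-2.4,-118,-55],[-2.4,-118,-80],[-2.4,-118,-100],[-2.4,-118,-112],[-2.4,-118,-116]],"dr":[[0,0,0],[0,0,0],[-0.003,0,0.003],[-0.003,0,0.004],[-0.003,0,0.004],[-0.003,0,0.004],[-0.003,0,0.004],[-0.003,0,0.004]],"jaw":[0,0,0,0,0,0,0,0]}'
python3 - <<'E'
from h import *
need([.535,.008,.063],tool(90.9,180))
import pickle
for nm in("top2","scene2"):
    c=pickle.load(open(nm+".pkl","rb")); w=cloud(c); X,Y,Z=np.moveaxis(w,-1,0); g=c["color"].min(2)
    for ce in((.541,.0315),(.526,-.217)):
        # local threshold
        bg=cv2.medianBlur(g,9).astype(int)
        m=(g.astype(int)-bg>18)
        v,u=np.nonzero(m); p=on_z(c,np.c_[u,v],.012)[:,:2]; wt=(g.astype(int)-bg)[v,u]
        s=np.array(ce)
        for it in range(8):
            r=np.hypot(*(p-s).T); k=abs(r-.0635)<(.008 if it<4 else .004)
            A=np.c_[2*p[k],np.ones(k.sum())]; W=np.sqrt(wt[k])[:,None]
            x=np.linalg.lstsq(A*W,(p[k]**2).sum(1)*W[:,0],rcond=None)[0]; s=x[:2]
        print(nm,ce,k.sum(),s.round(4),np.sqrt(x[2]+s@s).round(4))
E
```

```text
t: 20.45
eef_pos: [0.5348, 0.0059, 0.0685]
ee_rot: [[0.018, 0.001, 1.0], [-1.0, -0.005, 0.018], [0.005, -1.0, 0.001]]
wrist_force: [-0.3, -0.5, 1.3]
finger_gap: 0.0477
t 20.45 pos [0.5348 0.0059 0.0685] q [ -6.3  34.1 110.8  -0.4  35.   -7. ] gap 0.0477 F [-0.3 -0.5  1.3]
lin mm [ 0.2  2.1 -5.5] dr [ 0.005  0.001 -0.003] deg 0.3
top2 (0.541, 0.0315) 165 [0.5404 0.0332] 0.0637
top2 (0.526, -0.217) 173 [ 0.5267 -0.2166] 0.0637
scene2 (0.541, 0.0315) 293 [0.5413 0.0314] 0.0636
scene2 (0.526, -0.217) 265 [ 0.5273 -0.2185] 0.0636
```

```bash
python3 -m creep '{"linear":[[0.2,2.1,-4],[0.2,2.1,-5.5],[0.2,2.1,-5.5],[0.2,2.1,-5.5],[0.2,2.1,-5.5],[0.2,2.1,-5.5],[0.2,2.1,-5.5],[0.2,2.1,-5.5]],"dr":[[0.005,0,0],[0.005,0,0],[0.005,0,0],[0.005,0,0],[0.005,0,0],[0.005,0,0],[0.005,0,0],[0.005,0,0]],"jaw":[0,0,0.2,0.4,0.6,0.8,1,1]}' 8
python3 -m creep '{"linear":[[0,0,0],[0,0,0],[0,0,0],[0,0,0]],"dr":[[0,0,0],[0,0,0],[0,0,0],[0,0,0]],"jaw":[1,1,1,1]}' 8
```

```text
t: 21.25
eef_pos: [0.5351, 0.0081, 0.0633]
ee_rot: [[0.018, 0.002, 1.0], [-1.0, 0.0, 0.018], [-0.0, -1.0, 0.002]]
wrist_force: [-2.0, -0.1, 4.2]
finger_gap: 0.0222
t: 21.65
eef_pos: [0.5351, 0.008, 0.0633]
ee_rot: [[0.018, 0.002, 1.0], [-1.0, 0.0, 0.018], [-0.0, -1.0, 0.002]]
wrist_force: [-1.0, 0.4, 2.9]
finger_gap: 0.0221
```

```bash
python3 -m creep '{"linear":[[0,1,0],[0,4,0],[0.5,9,0],[0.5,15,0],[1,22,0],[1,30,0],[1.5,38,0],[2,46,0]],"dr":[[0,0,0],[0,0,0],[0,0,0],[0,0,0],[0,0,0],[0,0,0],[0,0,0],[0,0,0]],"jaw":[1,1,1,1,1,1,1,1]}'
python3 -m creep '{"linear":[[0,8,0],[0.5,16,0],[1,24,0],[1.5,32,0],[2,39,0],[2,44,0],[2,46,0],[2,46,0]],"dr":[[0,0,0],[0,0,0],[0,0,0],[0,0,0],[0,0,0],[0,0,0],[0,0,0],[0,0,0]],"jaw":[1,1,1,1,1,1,1,1]}'
cat >> h.py <<'E'
def potfit(c,ce):
    w=cloud(c); X,Y,Z=np.moveaxis(w,-1,0)
    m=(Z>.064)&(Z<.08)&(np.hypot(X-ce[0],Y-ce[1])<.07); q=w[m]
    s=np.array(ce,float)
    for it in range(8):
        r=np.hypot(*(q[:,:2]-s).T); k=abs(r-.051)<(.012 if it<3 else .006)
        A=np.c_[2*q[k,:2],np.ones(k.sum())]; x=np.linalg.lstsq(A,(q[k,:2]**2).sum(1),rcond=None)[0]; s=x[:2]
    pl=np.linalg.lstsq(np.c_[q[k,:2]-s,np.ones(k.sum())],q[k,2],rcond=None)[0]
    return k.sum(),s.round(4),np.sqrt(x[2]+s@s).round(4),"slope",pl.round(3)
E
python3 - <<'E'
from h import *
need([.539,.112,.0633],tool(90.9,180))
c=camera("scene"); crop(c["color"],200,110,340,215,5.5,"p3_sc.png"); print(potfit(c,(.5405,.022)))
E
```

```text
t: 22.45
eef_pos: [0.5371, 0.0549, 0.0633]
ee_rot: [[0.018, 0.002, 1.0], [-1.0, 0.0, 0.018], [-0.0, -1.0, 0.002]]
wrist_force: [-0.2, -4.4, 2.6]
finger_gap: 0.0219
t: 23.25
eef_pos: [0.5391, 0.1014, 0.0633]
ee_rot: [[0.018, 0.002, 1.0], [-1.0, 0.001, 0.018], [-0.001, -1.0, 0.002]]
wrist_force: [-0.1, 4.0, 2.1]
finger_gap: 0.0223
t 23.25 pos [0.5391 0.1014 0.0633] q [3.70e+00 3.54e+01 1.09e+02 1.00e-01 3.56e+01 2.60e+00] gap 0.0223 F [-0.1  4.   2.1]
lin mm [-0.1 10.6 -0. ] dr [-0.001  0.002 -0.003] deg 0.2
(np.int64(208), array([0.5413, 0.0203]), np.float64(0.0496), 'slope', array([ 0.   , -0.003,  0.069]))
```

View pics/p3_sc.png

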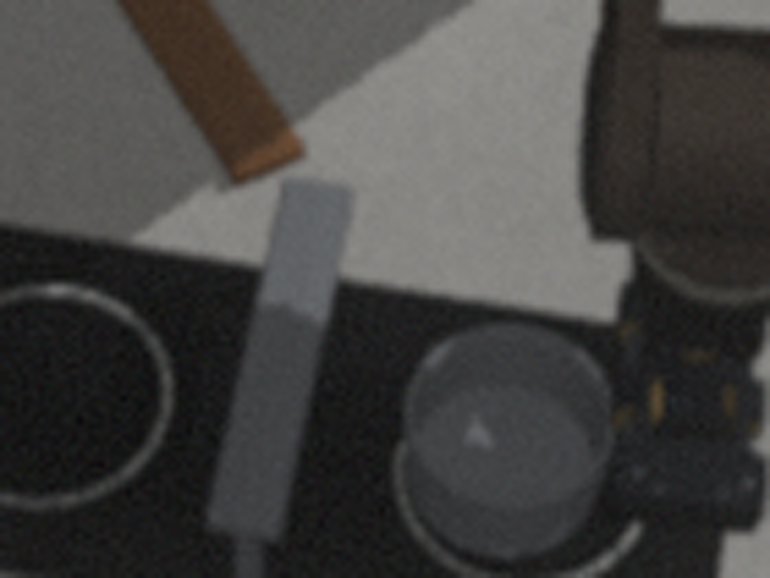

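The pot is level (rim slope ~0) and still 11 mm short of the ring centre.

```bash
python3 -m creep '{"linear":[[0,2,0],[0,5,0],[0,8,0],[0.2,10,0],[0.2,11,0],[0.2,11,0],[0.2,11,0]],"dr":[[0,0,0],[0,0,0],[0,0,0],[0,0,0],[0,0,0],[0,0,0],[0,0,0]],"jaw":[1,1,1,1,1,1,1]}'
python3 - <<'E'
from h import *
c=camera("scene"); print(potfit(c,(.541,.032)))
c=camera("top"); print(potfit(c,(.541,.032)))
E
```

```text
t: 24.0
eef_pos: [0.5392, 0.1126, 0.0633]
ee_rot: [[0.018, 0.002, 1.0], [-1.0, 0.001, 0.018], [-0.001, -1.0, 0.002]]
wrist_force: [-0.3, -1.7, 2.4]
finger_gap: 0.0221
(np.int64(208), array([0.5413, 0.0311]), np.float64(0.0497), 'slope', array([0.006, 0.004, 0.069]))
(np.int64(72), array([0.5394, 0.0333]), np.float64(0.0495), 'slope', array([-0.006,  0.012,  0.07 ]))
```

Centred to within 1 mm in both cameras: scene (0.5413, 0.0311) against its ring at (0.5413, 0.0314), and top (0.5394, 0.0333) against (0.5404, 0.0332). Releasing and withdrawing upward.

```bash
python3 -m creep '{"linear":[[0,0,0],[0,0,0],[0,0,0],[0,0,0],[0,0,0],[0,0,0],[0,0,0],[0,0,4]],"dr":[[0,0,0],[0,0,0],[0,0,0],[0,0,0],[0,0,0],[0,0,0],[0,0,0],[0,0,0]],"jaw":[0.6,0.5,0.4,0.3,0.1,0,0,0]}'
python3 -m creep '{"linear":[[0,0,10],[0,0,25],[0,0,45],[0,0,70],[0,0,100],[-10,0,130],[-35,0,155],[-70,-10,170]],"dr":[[0,0,0],[0,0,0],[0,0,0],[0,0,0],[0,0,0],[0,0,0],[0,0,0],[0,0,0]],"jaw":[0,0,0,0,0,0,0,0]}'
python3 -m creep '{"linear":[[-15,-25,5],[-30,-65,10],[-40,-110,10],[-50,-155,10],[-60,-200,10],[-60,-245,10],[-60,-280,10],[-60,-300,10]],"dr":[[0,0,0],[0,0,0],[0,0,0],[0,0,0],[0,0,0],[0,0,0],[0,0,0],[0,0,0]],"jaw":[0,0,0,0,0,0,0,0]}'
python3 - <<'E'
from h import *
for nm in("top","scene"):
    c=camera(nm); cv2.imwrite(f"pics/end_{nm}.png",cv2.resize(c["color"],(768,576))); print(nm,potfit(c,(.541,.032)))
    w=cloud(c); X,Y,Z=np.moveaxis(w,-1,0)
    if nm=="top":
        hsv=cv2.cvtColor(c["color"],cv2.COLOR_BGR2HSV); m=(hsv[...,1]>80)&(hsv[...,0]<22)&(X>.45)&(X<.68)&(Y>.24)&(Y<.46)&(Z>.005)
        q=w[m]-O; print("board n",np.percentile(q@n,[1,99]).round(4),"z",np.percentile(q[:,2],[1,99]).round(4))
    import pickle
    c0=pickle.load(open(nm+"0.pkl","rb")); d=cv2.absdiff(cv2.GaussianBlur(c["color"],(5,5),0),cv2.GaussianBlur(c0["color"],(5,5),0)).max(2)
    cv2.imwrite(f"pics/diff_{nm}.png",cv2.resize(np.minimum(d.astype(int)*3,255).astype(np.uint8),(768,576)))
E
```

```text
t: 24.9
eef_pos: [0.539, 0.1126, 0.0671]
ee_rot: [[0.018, 0.001, 1.0], [-1.0, 0.001, 0.018], [-0.001, -1.0, 0.001]]
wrist_force: [-0.4, 0.3, -0.4]
finger_gap: 0.0472
t: 25.7
eef_pos: [0.4692, 0.1029, 0.2395]
ee_rot: [[0.019, 0.004, 1.0], [-1.0, 0.002, 0.019], [-0.002, -1.0, 0.004]]
wrist_force: [0.3, 0.0, -0.5]
finger_gap: 0.0473
t: 26.5
eef_pos: [0.4088, -0.1995, 0.2503]
ee_rot: [[0.017, 0.005, 1.0], [-1.0, 0.001, 0.017], [-0.001, -1.0, 0.005]]
wrist_force: [-0.7, 0.2, -0.2]
finger_gap: 0.0474
top (np.int64(98), array([0.5393, 0.0334]), np.float64(0.0495), 'slope', array([-0.007,  0.012,  0.07 ]))
board n [-0.1137 -0.0049] z [0.0141 0.2271]
scene (np.int64(215), array([0.5413, 0.0312]), np.float64(0.0498), 'slope', array([ 0.006, -0.004,  0.069]))
```

View pics/end_top.png

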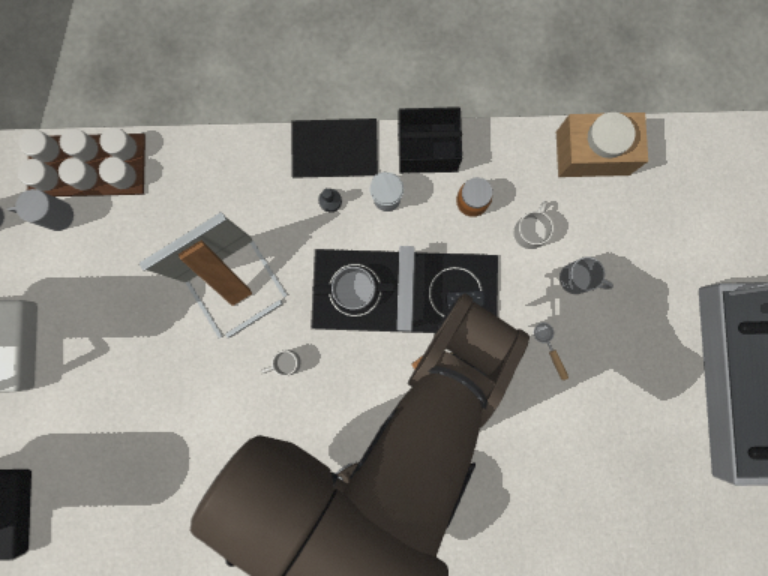

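View pics/end_scene.png

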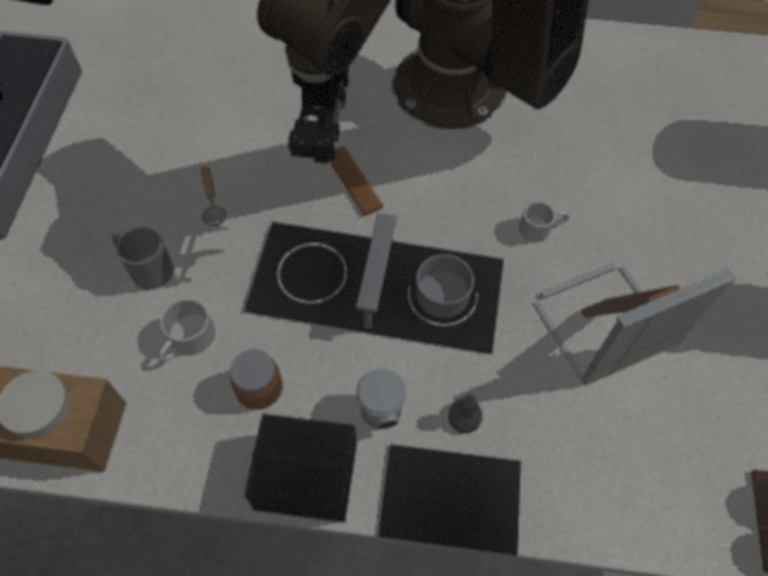

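The end pictures show the pot inside the left ring at (354,288) in the top view and the board leaning on the tiles at (215,272). The bystanders are at the same pixels as in the first pictures, and the arm is clear of everything at z≈0.25. Handing in.

```bash
python3 -c "
from plant import *
s=sense(); print(s['t'],abs(s['joint_velocities']).max(),s['wrist_force']); print(close_job())"
```

```text
26.6 2.937418675168061 [-0.44942644  0.2943502   0.7774888 ]
the job is handed in; nothing more can be done
None
```

The job is done and handed in at about 26.6 s of the 61 s allowed.

- **Board:** I gripped it across its width and leaned it lengthwise on the tiled panel. In the last check it leans about 24° from vertical, is centred on the panel, and has its foot about 0.10–0.11 m in front of the tiles, inside the stop strip. It had not moved since I released it.
- **Pot:** I slid it under the bar by its −y handle, let go, took the +y handle on the far side and pulled it onto the ring that was covered. Both cameras put it within about 1 mm of the ring centre. The scene camera shows the rim level. The top camera read a slope of about 0.7°, which I put down to depth noise. I kept the tool at a constant height while sliding.
- **Forces:** The highest reading was about 23 N at the wrist, while pressing the board to the tiles. These were checked only at the end of each move.
- **Everything else:** The other items are at the same places in the pictures as at the start, judged by eye. I made difference images too but did not look at them. The arm ended clear of everything.

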